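# Load a parts tray and stow it in the tray rack

### The arm

A 6-joint arm with a two-finger parallel gripper is mounted at the origin on the work surface. World frame = base frame: x ahead of the robot, y to its left, z up, the work surface at z = 0. Lengths are in m, angles in degrees, forces in N, time in s.
With the tool pointing down it reaches from about 0.3 to 0.75 m from the base axis. Payload 8.5 kg.
Tool frame: the origin (TCP) lies on the centre line of the jaws, within the pads' length; the fingertips stand env.tips_ahead ahead of it and the grasp point (between the pads) lies 8 mm behind it (env.tips_ahead is the distance from the TCP to the fingertips, in m); z points along the fingers, y is the direction in which the jaws open and shut (so a half turn about z gives the same grasp; the last joint's range is limited). The gripper opens to 85 mm and grips with 20 to 120 N. Pads are 22 mm wide; open, the fingers measure 114 mm over their backs; the gripper's body (76 mm by 85 mm) begins 54 mm behind the grasp point. The pads swing forward as they close: fully open they stand 13 mm farther back than shut.
Start: joints at [60.487, 21.807, 74.336, -0, 83.858, -12.336], TCP at [0.162, 0.525, 0.242] pointing down, gripper open.
Joint ranges: [-178.18, 178.18], [-50.72, 133.34], [12.68, 142.11], [-81.47, 261.47], [9.98, 163.14], [-165.26, 165.26]. Speed limits (degrees/s): [136.94, 136.94, 180, 180, 180, 180].

### API

Orientations are given as a 3x3 rotation matrix whose columns are the frame's x, y, z axes.
In Python, from rig import env gives the robot as it stands.
- The arm moves only by the tool servo_tool, never from a script. Its argument "commands" is a list of rows, each an object with "linear": the shift along the tool's x, y, z in mm, a list of three; "angular": the turn, a rotation vector about the tool's x, y, z in degrees, a list of three; "gripper": the opening, from -1 (shut) to 1 (fully open). In form: [{"linear": [x, y, z], "angular": [rx, ry, rz], "gripper": gripper}, ...]. A call has 1 to 20 rows; each row is the pose to reach, as a shift and turn from the pose commanded when the call began, along the tool's axes at that moment; what a row does not reach only later rows make up. A row lasts 1/10 s, in which the tool goes at most 50 mm and 8.59 degrees, less where a joint would pass 70% of its speed; a pose out of reach is approached as far as the arm can. A call with a gripper value outside its range is refused whole. The fingers move at their own pace and stop on an object; "force" is the grip in N (left out, the last holds). Time passes only in rows, so rows that repeat a pose let the fingers close. It gives the time, the measured TCP pose, the force and the opening at its end, in the units of the state.
- env.observe(): the state, without advancing time (a new reading comes with each control period).
- env.get_image(name): name is "scene" or "top"; returns a dict with "frame" (480x640x3 uint8, blue, green, red), "fx", "fy", "cx", "cy" (pixels), "cam_to_world" (4x4, takes a point from camera to world coordinates). Camera axes: x right, y up, looking along -z (the intrinsics and any distortion apply to the point x, -y, -z); pixel columns grow to the right and rows downward; lengths in m; the calibration is good to about 2 mm. A picture is of the moment at which its call begins. There is no depth.
- env.close_job(): hands the job in, once; it reports no verdict.
Trained networks look in a picture, given as the dict that the camera call returned (one of the last four; its "shot" number tells which), for a name from the list of things; names that differ only in an ending like _2 or _b are one class to them, and where a whole thing is asked for, a point or a joint stands for the part that bears it (a point fixed in the world has none). Each returns a list of dicts, best first, with "confidence" (0 to 1); they miss things now and then, are a little off and sometimes report something else, mostly with a low value. They report only what shows in the picture. A call takes as long as a camera call. They do not tell look-alikes from the thing itself.
- env.trace(picture, query): "pixels" (480x640 bool, what is visible of it) and "extent" ([left, top, right, bottom] in pixels, round what is visible of it).
The state is a dict: "time_s": time; "q": joint angles; "qvel": joint speeds; "joint_efforts": joint torques, N m; "position": TCP position; "tool_rot": TCP orientation; "ft_force": force on the tool from outside, world axes, zero at the start; "wrist_torque": the same for the moment, N m; "grip_width": finger opening in m.
Only numpy, scipy, OpenCV 4.12 (cv2) and the standard library are available. Lean on these libraries where they do the work, as an engineer would, in place of code of your own. Each camera call takes 0.05 s, during which the arm holds its last target.

### The job

Lay the short cardboard tube in the tray compartment next to the tray's handle and the small carton in the other compartment, both lying down flat. Then, keeping the tray level, slide it fully home into the empty bay of the rack, handle end outwards, and afterwards swing the rack's retaining bar fully shut across the end of the tray. Leave the tape roll, the clamp and the long carton where they are.

Things in the scene. Friction and masses are not known exactly. Their poses are not given: they have to be found in the camera images.
- tray_mid (a point): Open aluminium tray lying askew before the empty bay: plan centre, 11 mm above its underside. 124 (x) x 206 (y) mm without the handle; walls 22 high, 5 thick; floor 4 thick; 0.35 kg. Handle on its -y end; +y end enters the rack first. A cross wall (5 thick, 22 high) at mid-length makes two compartments. z up.
- bay_handle (a point): Centre of the floor (top face, 4 mm above the underside) of the tray compartment next to the handle, 50 mm along -y from the tray's centre; 114 (x) x 95 (y) mm inside. Tray axes.
- bay_far (a point): Centre of the floor (top face) of the tray's other compartment, 50 mm along +y from the tray's centre; same size. Tray axes.
- tray_grip (a point): Middle of the tray's handle, 40 mm above the tray's underside, 126 mm along -y from the tray's centre; tray axes. The handle is an upright black plastic lug 12 thick (x), 42 long (y) mm, from 8 to 55 mm above the underside, on the -y end wall. Pinch it across x from above to slide the tray along the bench.
- tube_mid (a point): Short cardboard mailing tube with white end caps, centre. 44 mm diameter, 80 mm long, axis along its y, lying on the bench beside the tray; about 0.07 kg. It can roll.
- carton_mid (a point): Small plain cardboard carton, centre (half-way up). 38 (x) x 80 (y) x 44 (z) mm, about 0.09 kg, lying on the bench beside the tray.
- rack: Dark grey sheet-metal rack fixed on the bench, two bays side by side, 70 mm high, no floor: trays slide in along the bench. Origin: middle of the EMPTY bay's mouth at bench level; +y straight into the bay, +x to the retaining bar's side. The other bay, 136 mm towards -x, holds a like tray (fixed). Empty bay: 132 wide, 181 mm deep to the back stop.
- rack_home (a point): Where the tray's plan centre lies, 11 mm above the bench, when the tray is home against the back stop: rack x 0, y 78 mm; rack axes. Its handle end wall then still stands 25 mm out of the mouth. Headroom in the bay 66 mm under lips 22 mm wide along both sides; flared guides 30 high widen the mouth to about 145 mm at rack y = -18 mm.
- gate_pivot (a point): Upright hinge axis of the retaining bar, on a short post in front of the rack beside the empty bay's mouth, at rack x 92, y -45 mm, 36 mm above the bench. Same axes as the rack.
- gate_knob (a point): Upright round black grip post near the free end of the retaining bar, 14 mm diameter, 47 mm from the pivot axis; its top is 85 mm and the bar's top 42 mm above the bench; this point is on its axis, 65 mm above the bench. The bar is flat steel, 52 mm long from the pivot, 12 wide and 12 thick.
- gate (a joint): Angle of the retaining bar (rad), growing clockwise seen from above. 0: along rack +x, clear of the bay; pi/2: along rack -y, straight out; pi (end stop): shut, along rack -x, across the end of the tray that is home. Light friction (about 0.5 N at the post), stays where left; starts at 0 to 0.5.
- tape: Bystander: roll of clear tape lying flat, 96 mm diameter, 40 high; origin at its underside centre.
- clamp: Bystander: bar clamp with blue jaws and handle, 200 mm long, lying flat past the rack's closed end; origin at its underside.
- longbox: Bystander: long square cardboard carton 60 x 240 x 60 mm lying at the far side; origin at its underside centre.
There are look-alikes about, which are no part of the job. What is shaped like the part that bears carton_mid but green is not meant. Leave any blue look-alike of the part that bears tube_mid alone.

How it is judged:
By the outcome, as a careful person would: the job done as asked, in the order asked, and still so for the second after the job is handed in, with the robot touching nothing.
It also fails if it takes over 72 s, if anything falls off the work surface, if the arm or the gripper's body presses on something with over 40 N, if the wrist force passes 120 N, or if a joint passes its speed limit or range.

## Working session

There is one attempt and no reset: what is moved stays moved. The work goes in short steps, Python scripts to look and compute and a tool call to move; the robot and the scene stay as the last step left them, time stands still between calls to the robot, and variables do not carry over. Pictures are saved under pics/ and viewed, and the job is handed in when it is done.

Besides the shell and the picture viewer there is one more tool, called after "Emit:" by a JSON object that holds its "op" and its "data", one argument or row to a line. servo_tool: Moves the arm, as the interface text tells. Its arguments: {"type":"object","properties":{"commands":{"type":"array","items":{"type":"object","properties":{"linear":{"type":"array","items":{"type":"number"}},"angular":{"type":"array","items":{"type":"number"}},"gripper":{"type":"number"}}}},"force":{"type":"number"}},"required":["commands"]}

```bash
ls; mkdir -p pics
python3 - <<'E'
from rig import env
import cv2
print(env.tips_ahead)
print(env.observe())
for n in("scene","top"):
    p=env.get_image(n); cv2.imwrite(f"pics/{n}0.png",p["frame"]); print(n,{k:v for k,v in p.items() if k!="frame"})
E
```

```text
pics
0.011
{'time_s': 0.0, 'q': array([ 6.04862386e+01,  2.18405925e+01,  7.43832649e+01,  1.27991200e-03,
        8.38570939e+01, -1.23342216e+01]), 'qvel': array([ 0.05146774, -0.04393474,  0.04056421,  0.01883857, -0.16662846,
       -0.07202884]), 'joint_efforts': array([-7.43295113e-04, -4.48466349e+01, -2.31280124e+01, -2.28624813e-04,
        4.73121065e-03,  6.07800477e-07]), 'position': array([0.16230202, 0.52523273, 0.24172425]), 'tool_rot': array([[-9.55383072e-01,  2.95368710e-01, -7.15351988e-04],
       [ 2.95369399e-01,  9.55382349e-01, -1.21858694e-03],
       [ 3.23502210e-04, -1.37551043e-03, -9.99999002e-01]]), 'ft_force': array([ 0.00670175, -0.37918056, -0.67252176]), 'wrist_torque': array([-0.00268767,  0.02697613, -0.01072887]), 'grip_width': 0.08580280747050638}
scene {'fx': 486.2241781722248, 'fy': 486.2241781722248, 'cx': 323.67013929526775, 'cy': 240.5598346080272, 'cam_to_world': array([[ 0.8646321 , -0.30793654,  0.39697156,  1.05708676],
       [ 0.50240123,  0.53322284, -0.68063676, -0.69470834],
       [-0.00208137,  0.78793939,  0.61574928,  0.74720435],
       [ 0.        ,  0.        ,  0.        ,  1.        ]]), 'shot': 1}
top {'fx': 452.8520034160871, 'fy': 452.8520034160871, 'cx': 316.869013300391, 'cy': 237.50793750128494, 'cam_to_world': array([[-0.00276855,  0.99699782, -0.07738009,  0.55536299],
       [-0.99996109, -0.00340826, -0.00813629,  0.05595985],
       [-0.0083756 ,  0.07735455,  0.99696847,  1.09449372],
       [ 0.        ,  0.        ,  0.        ,  1.        ]]), 'shot': 2}
```

View pics/scene0.png

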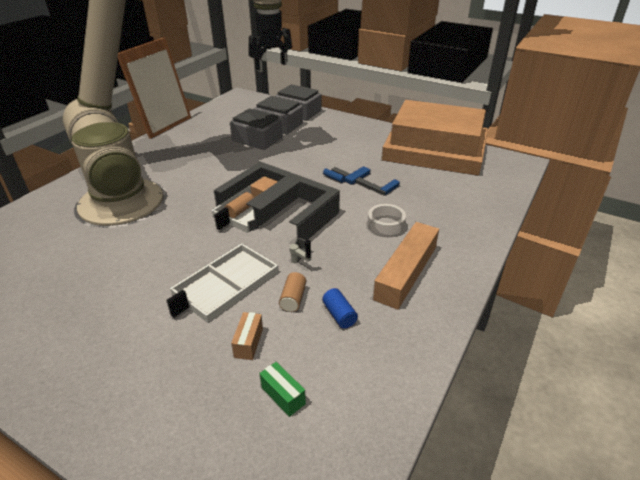

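View pics/top0.png

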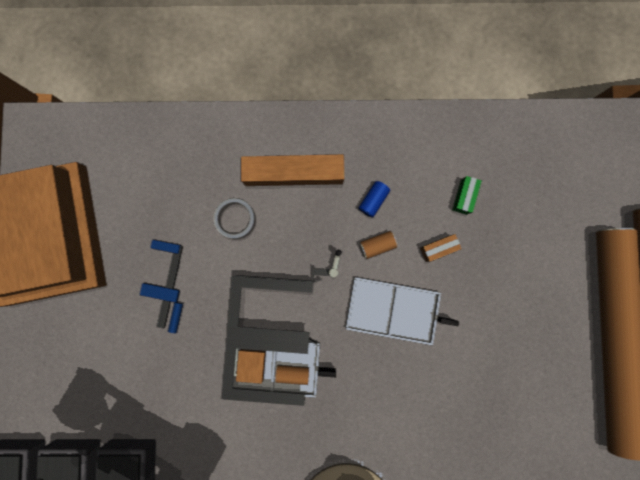

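The top view shows the tube (378,244) and the blue look-alike (374,199), the carton (441,247) and the green look-alike (468,195). The tray is at (394,310) with its handle at (449,321). The rack's empty bay is at (280,300) and the gate bar at (335,263). The plain cardboard ones are the ones meant. Next I'll trace them and take an enlarged crop.

```bash
cat > h.py <<'E'
import numpy as np,cv2
from rig import env
def ray(p,u,v):
    M=p["cam_to_world"];d=M[:3,:3]@np.array([(u-p["cx"])/p["fx"],-(v-p["cy"])/p["fy"],-1.]);return M[:3,3],d
def atz(p,u,v,z):
    o,d=ray(p,u,v);return o+d*(z-o[2])/d[2]
def proj(p,X):
    M=p["cam_to_world"];c=(np.atleast_2d(X)-M[:3,3])@M[:3,:3]
    return np.c_[p["cx"]+p["fx"]*c[:,0]/-c[:,2],p["cy"]-p["fy"]*c[:,1]/-c[:,2]]
def R(a):
    return np.array([[np.cos(a),-np.sin(a),0],[np.sin(a),np.cos(a),0],[0,0,1]])
def box(x0,x1,y0,y1,z0,z1):
    return np.array([[x,y,z] for x in(x0,x1) for y in(y0,y1) for z in(z0,z1)])
def hullmask(p,X,S=4):
    m=np.zeros((480*1,640*1),np.uint8)
    h=cv2.convexHull(proj(p,X).astype(np.float32))
    cv2.fillConvexPoly(m,np.round(h*16).astype(np.int32),255,cv2.LINE_AA,4)
    return m/255.
E
python3 - <<'E'
from h import *
import pickle
P={n:env.get_image(n) for n in("top","scene")}
out={}
for n,p in P.items():
    fr=p["frame"].copy()
    for q in("tray_mid","tube_mid","carton_mid","rack","gate"):
        r=env.trace(p,q)
        for i,t in enumerate(r):
            m=t["pixels"]; v,u=np.nonzero(m)
            print(n,q,i,round(t["confidence"],2),t["extent"],m.sum(),(u.mean().round(1),v.mean().round(1)), fr[m].mean(0).round())
        out[n,q]=r
pickle.dump((P,out),open("d.pkl","wb"))
a=cv2.resize(P["top"]["frame"][170:370,300:500],(600,600),interpolation=cv2.INTER_CUBIC);cv2.imwrite("pics/crop1.png",a)
a=cv2.resize(P["scene"]["frame"][220:420,160:360],(600,600),interpolation=cv2.INTER_CUBIC);cv2.imwrite("pics/crop2.png",a)
E
```

```text
top tray_mid 0 0.76 [347.7, 277.0, 454.9, 344.0] 4840 (np.float64(394.2), np.float64(311.2)) [162. 153. 147.]
top tube_mid 0 0.95 [361.0, 229.4, 396.1, 259.1] 677 (np.float64(377.7), np.float64(244.2)) [ 52.  81. 116.]
top tube_mid 1 0.79 [359.3, 180.6, 390.5, 219.6] 624 (np.float64(373.4), np.float64(199.0)) [113.  49.  22.]
top tube_mid 2 0.55 [327.0, 247.8, 343.2, 278.7] 172 (np.float64(335.0), np.float64(262.8)) [105. 115. 115.]
top carton_mid 0 0.74 [420.2, 230.1, 460.3, 262.3] 649 (np.float64(439.8), np.float64(247.7)) [ 85. 108. 133.]
top carton_mid 1 0.74 [449.9, 176.4, 481.2, 214.2] 757 (np.float64(466.3), np.float64(194.8)) [ 72. 109.  65.]
top rack 0 0.59 [220.3, 247.6, 338.5, 405.3] 8661 (np.float64(270.3), np.float64(350.0)) [73. 80. 86.]
top gate 0 0.69 [329.5, 248.7, 342.2, 277.5] 150 (np.float64(335.1), np.float64(263.7)) [111. 122. 121.]
scene tray_mid 0 0.65 [167.5, 246.8, 277.8, 322.2] 4539 (np.float64(220.9), np.float64(283.0)) [153. 166. 170.]
scene tube_mid 0 0.97 [278.4, 270.9, 308.6, 309.7] 780 (np.float64(292.3), np.float64(291.7)) [ 92. 121. 152.]
scene tube_mid 1 0.88 [321.5, 289.4, 359.3, 327.3] 878 (np.float64(339.3), np.float64(307.7)) [130.  72.  44.]
scene tube_mid 2 0.49 [169.4, 241.6, 279.3, 320.4] 4586 (np.float64(220.8), np.float64(283.0)) [153. 166. 169.]
scene carton_mid 0 0.85 [231.1, 313.2, 264.0, 364.6] 1168 (np.float64(246.7), np.float64(335.7)) [ 98. 126. 153.]
scene carton_mid 1 0.51 [212.9, 163.1, 341.1, 260.1] 6478 (np.float64(275.4), np.float64(203.4)) [60. 68. 74.]
scene rack 0 0.56 [211.3, 167.2, 339.8, 262.5] 6591 (np.float64(275.0), np.float64(203.1)) [61. 69. 75.]
scene gate 0 0.6 [289.9, 237.0, 311.1, 263.0] 290 (np.float64(302.1), np.float64(251.2)) [81. 91. 94.]
```

View pics/crop1.png

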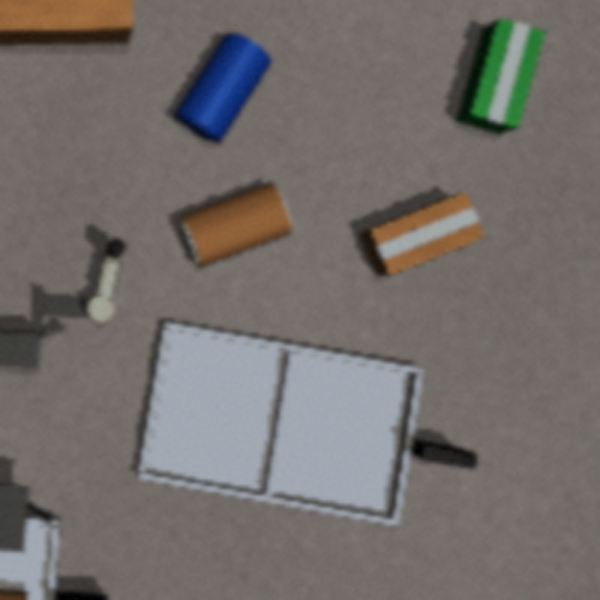

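View pics/crop2.png

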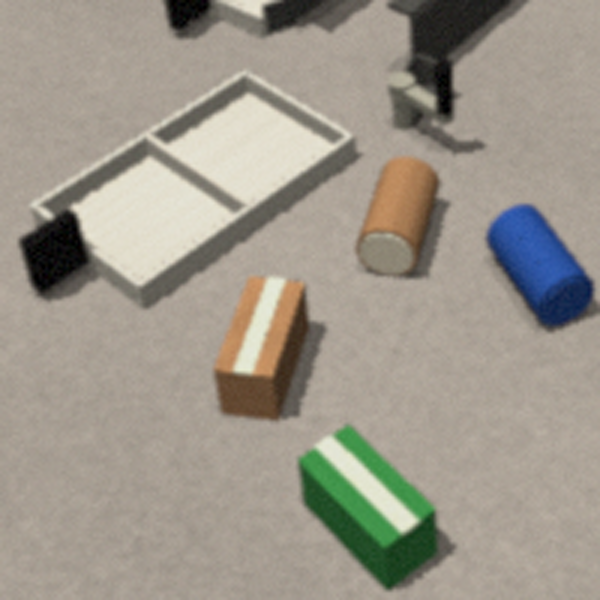

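```bash
cat > fit.py <<'E'
from h import *
from scipy.optimize import minimize
t=np.linspace(0,2*np.pi,24,endpoint=False)
TUBE=np.array([[.022*np.cos(a),y,.022+.022*np.sin(a)] for a in t for y in(-.04,.04)])
CART=box(-.019,.019,-.04,.04,0,.044)
TRAYB=box(-.062,.062,-.103,.103,0,.022); HAND=box(-.006,.006,-.147,-.105,.008,.055)
def fit(parts,masks,ps,x0):
    def c(x):
        s=0
        for p,m in zip(ps,masks):
            r=0*m
            for X in parts: r=np.maximum(r,hullmask(p,X@R(x[2]).T+[x[0],x[1],0]))
            s+=np.abs(r-m).sum()/m.sum()
        return s
    best=None
    for d in(0,.2,-.2):
        r=minimize(c,np.array(x0)+[0,0,d],method="Nelder-Mead",options=dict(initial_simplex=np.array(x0)+[0,0,d]+np.array([[0,0,0],[.012,0,0],[0,.012,0],[0,0,.15]]),xatol=1e-4,fatol=1e-4,maxiter=300))
        if best is None or r.fun<best.fun:best=r
    return best
E
python3 - <<'E'
from fit import *
import pickle
P,out=pickle.load(open("d.pkl","rb"))
def g(n,q,i=0): return out[n,q][i]["pixels"].astype(float)
ps=[P["top"],P["scene"]]
for q,parts,yaw,z in(("tray_mid",[TRAYB,HAND],0,.011),("tube_mid",[TUBE],0,.022),("carton_mid",[CART],0,.022)):
    if q!="tray_mid": yaw=.3
    m=[g(n,q) for n in("top","scene")]
    v,u=np.nonzero(m[0]); c=atz(ps[0],u.mean(),v.mean(),z)
    for sel in([0,1],[0],[1]):
        r=fit(parts,[m[i] for i in sel],[ps[i] for i in sel],[c[0],c[1],yaw])
        print(q,sel,r.x[:2].round(4),np.degrees(r.x[2]).round(1),round(r.fun,3))
fr=P["top"]["frame"]
cv2.imwrite("pics/rackt.png",cv2.resize(fr[240:420,210:390],(800,800)[:2] if 0 else (600,600),interpolation=cv2.INTER_CUBIC))
cv2.imwrite("pics/racks.png",cv2.resize(P["scene"]["frame"][150:280,200:360],(800,600),interpolation=cv2.INTER_CUBIC))
E
```

```text
tray_mid [0, 1] [ 0.4648 -0.112 ] -10.1 0.122
tray_mid [0] [ 0.4656 -0.1127] -10.2 0.055
tray_mid [1] [ 0.4635 -0.1113] -10.3 0.061
tube_mid [0, 1] [ 0.6212 -0.079 ] 21.3 0.21
tube_mid [0] [ 0.6219 -0.0789] 23.0 0.091
tube_mid [1] [ 0.6198 -0.0776] 20.4 0.103
carton_mid [0, 1] [ 0.6116 -0.2249] 22.0 0.217
carton_mid [0] [ 0.6133 -0.2249] 20.0 0.116
carton_mid [1] [ 0.6104 -0.2248] 22.6 0.067
```

View pics/rackt.png

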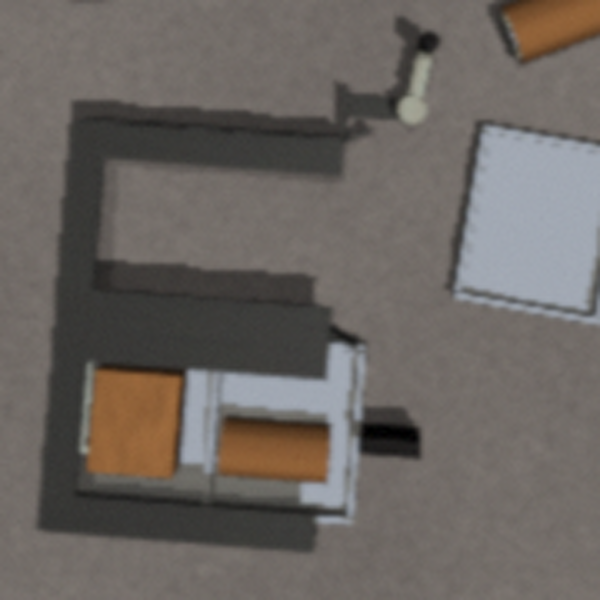

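View pics/racks.png

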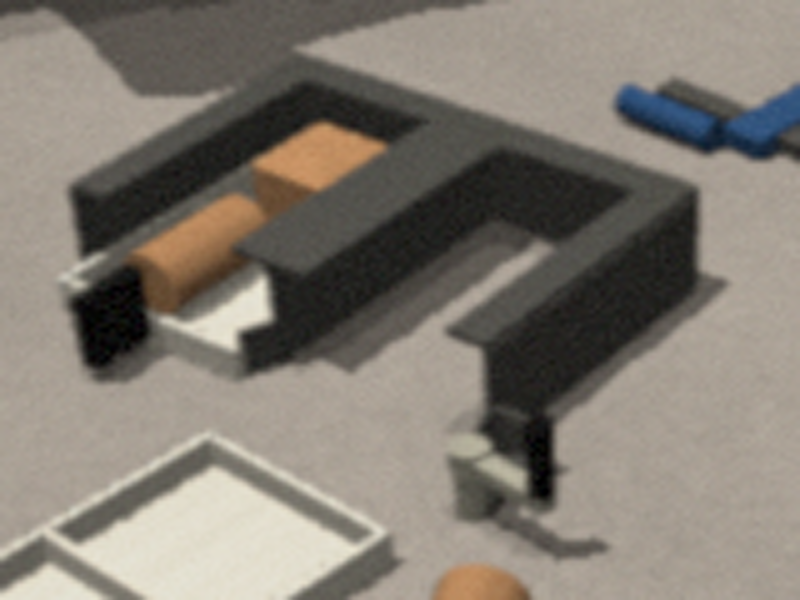

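Run:
```python
from fit import *
import pickle
from scipy.optimize import least_squares
P,out=pickle.load(open("d.pkl","rb"))
pt,psn=P["top"],P["scene"]
T=lambda a:(210+(a[0]+.5)/3.3333-.5,240+(a[1]+.5)/3.3333-.5)
S=lambda a:(200+(a[0]+.5)/5-.5,150+(a[1]+.5)/4.615-.5)
lines=[(44,(110,159),(340,175)),(-44,(105,291),(328,308)),(-92,(95,362),(325,378)),(-180,(85,492),(310,512))]
ends=[(345,138),(342,173),(330,310),(328,376),(316,520),(313,548)]
D=[];
for x,a,b in lines:
    for q in(a,b): D.append(("x",x/1000,atz(pt,*T(q),.07)))
for q in ends: D.append(("y",0,atz(pt,*T(q),.07)))
Ds=[("x",.044,(447,332)),("y",0,(447,332)),("x",-.092,(235,246)),("y",0,(235,246)),("x",-.044,(300,275)),("y",0,(300,275)),("y",0,(488,347))]
Ds=[(k,v,atz(psn,*S(q),.07)) for k,v,q in Ds]
def res(p,D):
    o=[]
    for k,v,X in D:
        l=R(p[2]).T@(X-[p[0],p[1],0]); o.append((l[0] if k=="x" else l[1])-v)
    return np.array(o)
for nm,d in(("top",D),("scene",Ds),("both",D+Ds)):
    r=least_squares(res,[.45,0,0],args=(d,)); print(nm,r.x[:2].round(4),np.degrees(r.x[2]).round(2),(r.fun*1000).round(1))
rk=r.x
# pivot and knob
Rk=R(rk[2]);
piv=Rk@[.092,-.045,0]+[rk[0],rk[1],0];print("pivot",piv, "top px",proj(pt,piv+[0,0,.042]),"observed",T((412,108)))
k=atz(pt,*T((429,40)),.085);print("knob top",k)
k2=atz(psn,*S((543,415)),.085);print("knob scene",k2)
for kk in(k,k2):
    l=Rk.T@(kk-piv);print(l, np.degrees(np.arctan2(-l[1],l[0])))
```

```text
top [0.4679 0.0786] -4.44 [-1.1 -0.2 -1.2 -1.1 -0.4  0.8  2.3  0.9 -0.3 -0.1  1.  -0.9 -0.1  0.5]
scene [0.4666 0.0806] -5.21 [ 1.6 -0.3  0.6  1.  -2.2 -1.3  0.6]
both [0.4675 0.0794] -4.51 [-0.9  0.3 -0.9 -0.6 -0.2  1.2  2.6  1.3 -1.  -0.7  0.3 -1.7 -1.1 -0.5
  0.7  0.3 -0.4  3.2 -3.2  0.4  0.9]
pivot [0.55568265 0.02728067 0.        ] top px [[333.05299705 272.47184023]] observed (333.25123751237516, 272.050325503255)
knob top [0.6019243  0.01638595 0.085     ]
knob scene [0.59859171 0.0233183  0.085     ]
[ 0.04695516 -0.00722484  0.085     ] 8.747320763619054
[ 0.04308777 -0.000576    0.085     ] 0.7658927246223853
```

```bash
cat >> h.py <<'E'
from scipy.spatial.transform import Rotation as Ro
def tgt(x,y,z,psi,s=None,verbose=True):
    s=s or env.observe()
    a=np.radians(psi); yv=np.array([np.cos(a),np.sin(a),0]); zv=np.array([0,0,-1.]); W=np.c_[np.cross(yv,zv),yv,zv]
    T=s["tool_rot"]; l=T.T@(np.array([x,y,z])-s["position"])*1000
    w=Ro.from_matrix(T.T@W).as_rotvec(degrees=True)
    print("lin",l.round(1),"ang",w.round(1)); return l,w
E
python3 -c "
from h import *
tgt(.612,-.225,.15,21.5)
tgt(.612,-.225,.02,21.5)"
```

```text
lin [-651.1 -584.2   92.3] ang [ 0.  -0.  51.3]
lin [-651.1 -584.2  222.3] ang [ 0.  -0.  51.3]
```

Emit:
{"op": "servo_tool", "data": {
  "commands": [
    {"linear": [-200, -180, 0], "angular": [0, 0, 15], "gripper": 1},
    {"linear": [-200, -180, 0], "angular": [0, 0, 15], "gripper": 1},
    {"linear": [-200, -180, 0], "angular": [0, 0, 15], "gripper": 1},
    {"linear": [-400, -360, 20], "angular": [0, 0, 30], "gripper": 1},
    {"linear": [-400, -360, 20], "angular": [0, 0, 30], "gripper": 1},
    {"linear": [-651, -584, 92], "angular": [0, 0, 51.3], "gripper": 1},
    {"linear": [-651, -584, 92], "angular": [0, 0, 51.3], "gripper": 1},
    {"linear": [-651, -584, 92], "angular": [0, 0, 51.3], "gripper": 1},
    {"linear": [-651, -584, 92], "angular": [0, 0, 51.3], "gripper": 1},
    {"linear": [-651, -584, 92], "angular": [0, 0, 51.3], "gripper": 1},
    {"linear": [-651, -584, 92], "angular": [0, 0, 51.3], "gripper": 1},
    {"linear": [-651, -584, 92], "angular": [0, 0, 51.3], "gripper": 1},
    {"linear": [-651, -584, 92], "angular": [0, 0, 51.3], "gripper": 1},
    {"linear": [-651, -584, 92], "angular": [0, 0, 51.3], "gripper": 1},
    {"linear": [-651, -584, 92], "angular": [0, 0, 51.3], "gripper": 1},
    {"linear": [-651, -584, 92], "angular": [0, 0, 51.3], "gripper": 1},
    {"linear": [-651, -584, 92], "angular": [0, 0, 51.3], "gripper": 1},
    {"linear": [-651, -584, 92], "angular": [0, 0, 51.3], "gripper": 1},
    {"linear": [-651, -584, 92], "angular": [0, 0, 51.3], "gripper": 1},
    {"linear": [-651, -584, 92], "angular": [0, 0, 51.3], "gripper": 1}
  ],
  "force": 30
}}

```text
time_s: 2.7
position: [0.6117, -0.2248, 0.1498]
tool_rot: [[-0.366, 0.93, -0.001], [0.93, 0.366, 0.001], [0.001, -0.001, -1.0]]
ft_force: [1.4, 1.0, 0.3]
grip_width: 0.0853
```

```bash
python3 -c "
from h import *
s=env.observe();print(s['time_s'],s['position'],s['q'].round(1))
tgt(.612,-.225,.02,21.5)
p=env.get_image('scene');cv2.imwrite('pics/s1.png',cv2.resize(p['frame'][200:440,120:440],(800,600)))"
```

```text
2.7 [ 0.61170276 -0.22482577  0.14975615] [-30.6  36.1  64.9   0.   79.1 -52.1]
lin [ -0.4   0.3 129.8] ang [-0.  -0.1 -0. ]
```

View pics/s1.png

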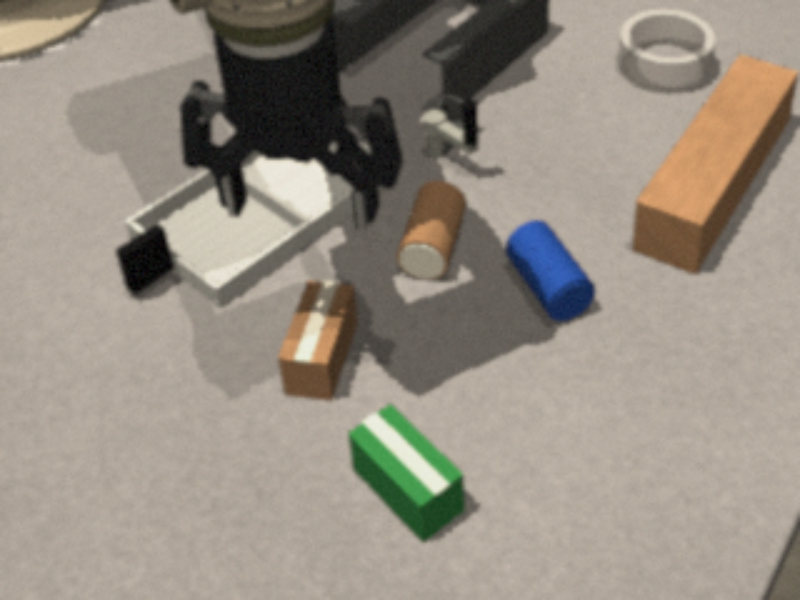

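The jaws (about (300,205) in the crop) are above the carton (318,335), and nothing has been disturbed. Descending.

Emit:
{"op": "servo_tool", "data": {
  "commands": [
    {"linear": [0, 0, 40], "angular": [0, 0, 0], "gripper": 1},
    {"linear": [0, 0, 80], "angular": [0, 0, 0], "gripper": 1},
    {"linear": [0, 0, 110], "angular": [0, 0, 0], "gripper": 1},
    {"linear": [0, 0, 125], "angular": [0, 0, 0], "gripper": 1},
    {"linear": [0, 0, 130], "angular": [0, 0, 0], "gripper": 1},
    {"linear": [0, 0, 130], "angular": [0, 0, 0], "gripper": 1},
    {"linear": [0, 0, 130], "angular": [0, 0, 0], "gripper": -1},
    {"linear": [0, 0, 130], "angular": [0, 0, 0], "gripper": -1},
    {"linear": [0, 0, 130], "angular": [0, 0, 0], "gripper": -1},
    {"linear": [0, 0, 130], "angular": [0, 0, 0], "gripper": -1},
    {"linear": [0, 0, 130], "angular": [0, 0, 0], "gripper": -1},
    {"linear": [0, 0, 130], "angular": [0, 0, 0], "gripper": -1},
    {"linear": [0, 0, 130], "angular": [0, 0, 0], "gripper": -1},
    {"linear": [0, 0, 130], "angular": [0, 0, 0], "gripper": -1}
  ]
}}

```text
time_s: 4.15
position: [0.6123, -0.225, 0.0213]
tool_rot: [[-0.367, 0.93, 0.001], [0.93, 0.367, -0.001], [-0.001, 0.001, -1.0]]
ft_force: [-0.6, 0.1, 6.1]
grip_width: 0.0379
```

```bash
python3 -c "
from h import *
c=np.array([.4648,-.112,0]);y=R(np.radians(-10.1))@[0,.05,0]
print(c+y,c-y)
tgt(*(c+y)[:2],.09,-10.1)
tgt(*(c+y)[:2],.026,-10.1)"
```

```text
[ 0.47356834 -0.06277484  0.        ] [ 0.45603166 -0.16122516  0.        ]
lin [201.7 -69.5 -69.1] ang [ 0.1  0.1 31.6]
lin [201.8 -69.6  -5.1] ang [ 0.1  0.1 31.6]
```

Emit:
{"op": "servo_tool", "data": {
  "commands": [
    {"linear": [0, 0, -20], "angular": [0, 0, 0], "gripper": -1},
    {"linear": [0, 0, -50], "angular": [0, 0, 0], "gripper": -1},
    {"linear": [0, 0, -69], "angular": [0, 0, 0], "gripper": -1},
    {"linear": [30, -10, -69], "angular": [0, 0, 5], "gripper": -1},
    {"linear": [65, -23, -69], "angular": [0, 0, 10], "gripper": -1},
    {"linear": [100, -35, -69], "angular": [0, 0, 16], "gripper": -1},
    {"linear": [135, -47, -69], "angular": [0, 0, 22], "gripper": -1},
    {"linear": [170, -59, -69], "angular": [0, 0, 27], "gripper": -1},
    {"linear": [192, -66, -69], "angular": [0, 0, 31.5], "gripper": -1},
    {"linear": [202, -69.5, -69], "angular": [0, 0, 31.5], "gripper": -1},
    {"linear": [202, -69.5, -69], "angular": [0, 0, 31.5], "gripper": -1},
    {"linear": [202, -69.5, -69], "angular": [0, 0, 31.5], "gripper": -1}
  ]
}}

```text
time_s: 5.35
position: [0.4741, -0.0631, 0.0895]
tool_rot: [[0.172, 0.985, 0.001], [0.985, -0.172, -0.001], [-0.0, 0.001, -1.0]]
ft_force: [0.3, 0.2, -0.7]
grip_width: 0.0375
```

```bash
python3 -c "
from h import *
tgt(.4736,-.0628,.027,-10.1);s=env.observe();print(s['position'],s['ft_force'],s['grip_width'])
for n in('top','scene'):
  p=env.get_image(n);f=p['frame'][230:380,300:500] if n=='top' else p['frame'][200:350,120:320]
  cv2.imwrite('pics/%s2.png'%n,cv2.resize(f,(800,600)))"
```

```text
lin [ 0.3 -0.6 62.5] ang [0.1 0.  0.2]
[ 0.47410218 -0.06313749  0.08945512] [ 0.27178386  0.18134539 -0.69108524] 0.03746974662198488
```

View pics/scene2.png

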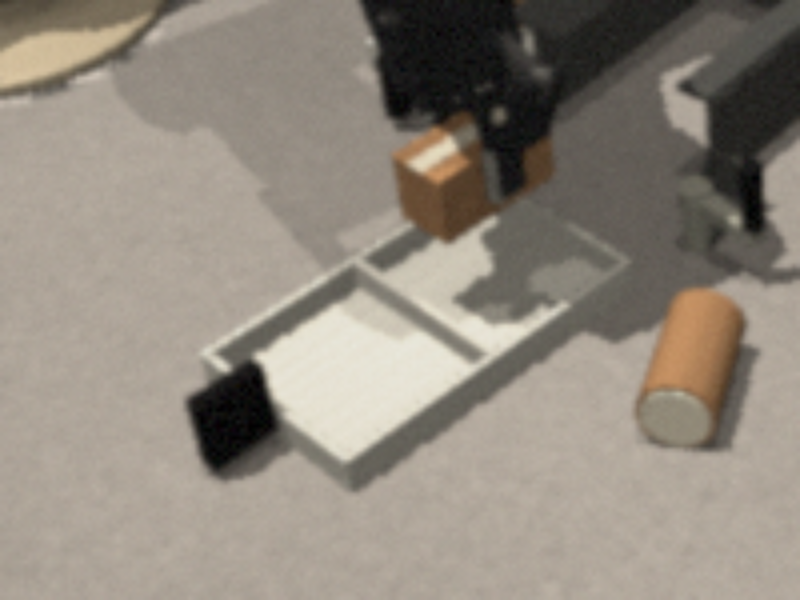

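View pics/top2.png

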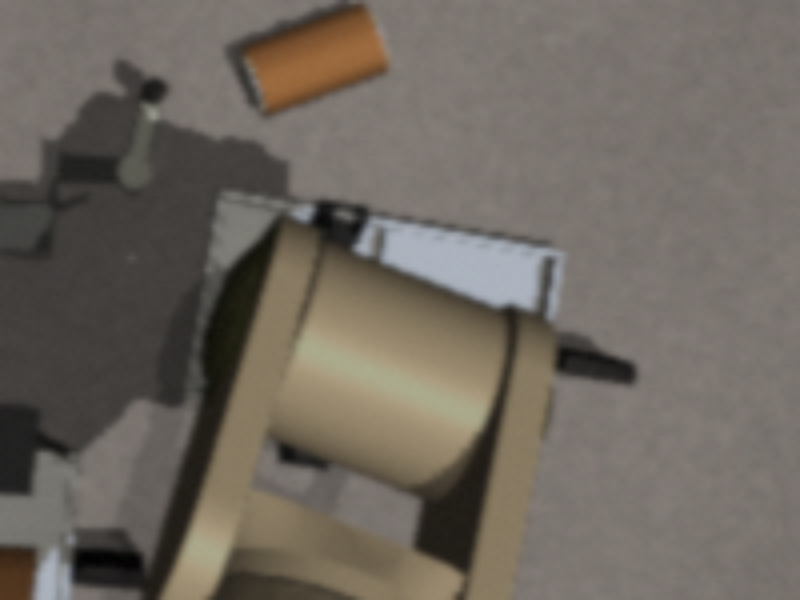

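The carton is held level above the far compartment. I'll lower it and open only part way, because the compartment is 114 mm wide.

Emit:
{"op": "servo_tool", "data": {
  "commands": [
    {"linear": [0, 0, 25], "angular": [0, 0, 0], "gripper": -1},
    {"linear": [0, 0, 45], "angular": [0, 0, 0], "gripper": -1},
    {"linear": [0, -0.5, 57], "angular": [0, 0, 0], "gripper": -1},
    {"linear": [0, -0.5, 62], "angular": [0, 0, 0], "gripper": -1},
    {"linear": [0, -0.5, 63], "angular": [0, 0, 0], "gripper": -1},
    {"linear": [0, -0.5, 63], "angular": [0, 0, 0], "gripper": -1},
    {"linear": [0, -0.5, 63], "angular": [0, 0, 0], "gripper": 0.3},
    {"linear": [0, -0.5, 63], "angular": [0, 0, 0], "gripper": 0.3},
    {"linear": [0, -0.5, 63], "angular": [0, 0, 0], "gripper": 0.3},
    {"linear": [0, -0.5, 63], "angular": [0, 0, 0], "gripper": 0.3},
    {"linear": [0, -0.5, 55], "angular": [0, 0, 0], "gripper": 0.3},
    {"linear": [0, -0.5, 35], "angular": [0, 0, 0], "gripper": 0.3},
    {"linear": [0, 0, 0], "angular": [0, 0, 0], "gripper": 0.3},
    {"linear": [0, 0, -40], "angular": [0, 0, 0], "gripper": 1},
    {"linear": [0, 0, -40], "angular": [0, 0, 0], "gripper": 1}
  ]
}}

```text
time_s: 6.95
position: [0.4751, -0.063, 0.1342]
tool_rot: [[0.173, 0.985, 0.009], [0.985, -0.173, -0.004], [-0.002, 0.009, -1.0]]
ft_force: [-0.9, -0.6, -1.2]
grip_width: 0.082
```

```bash
python3 -c "
from h import *
tgt(.621,-.0785,.12,21.5)
tgt(.621,-.0785,.025,21.5)
p=env.get_image('scene');cv2.imwrite('pics/s3.png',cv2.resize(p['frame'][200:350,120:320],(800,600)))"
```

```text
lin [ 10.  146.2  15.5] ang [  0.5   0.3 -31.5]
lin [ 10.2 145.3 110.5] ang [  0.5   0.3 -31.5]
```

View pics/s3.png

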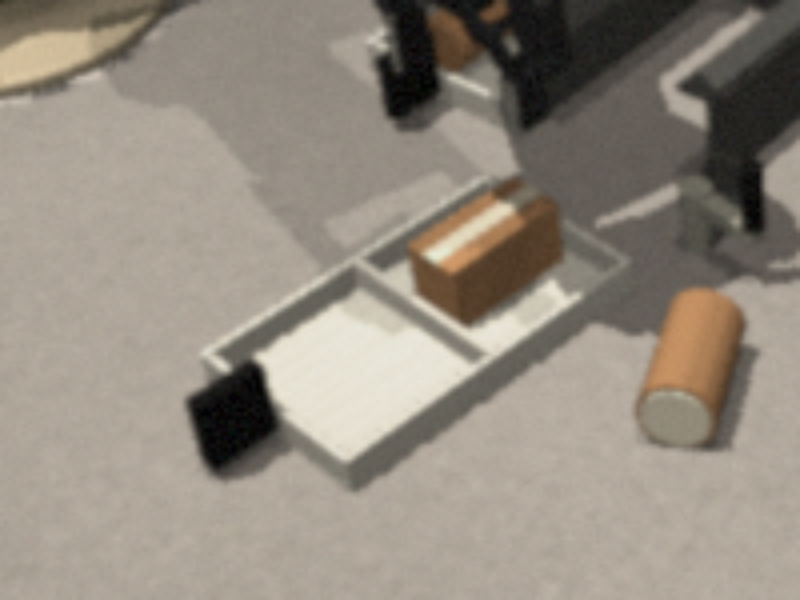

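The carton lies in the far compartment. Next, the tube.

Emit:
{"op": "servo_tool", "data": {
  "commands": [
    {"linear": [3, 40, 10], "angular": [0, 0, -8], "gripper": 1},
    {"linear": [6, 80, 10], "angular": [0, 0, -16], "gripper": 1},
    {"linear": [8, 120, 10], "angular": [0, 0, -24], "gripper": 1},
    {"linear": [10, 146, 10], "angular": [0, 0, -31.5], "gripper": 1},
    {"linear": [10, 146, 10], "angular": [0, 0, -31.5], "gripper": 1},
    {"linear": [10, 146, 10], "angular": [0, 0, -31.5], "gripper": 1},
    {"linear": [10, 146, 10], "angular": [0, 0, -31.5], "gripper": 1}
  ]
}}

```text
time_s: 7.7
position: [0.6176, -0.0775, 0.1188]
tool_rot: [[-0.366, 0.931, -0.002], [0.931, 0.366, 0.001], [0.001, -0.002, -1.0]]
ft_force: [0.5, -0.5, -0.3]
grip_width: 0.0851
```

```bash
python3 -c "
from h import *
s=env.observe();print(s['position'])
tgt(.621,-.0785,.022,21.5)
for n in('top','scene'):
  p=env.get_image(n);f=p['frame'][170:320,280:480] if n=='top' else p['frame'][200:350,170:370]
  cv2.imwrite('pics/%s4.png'%n,cv2.resize(f,(800,600)))"
```

```text
[ 0.61755766 -0.07753544  0.11879278]
lin [-2.3  3.  96.8] ang [-0.1 -0.1 -0.1]
```

View pics/scene4.png

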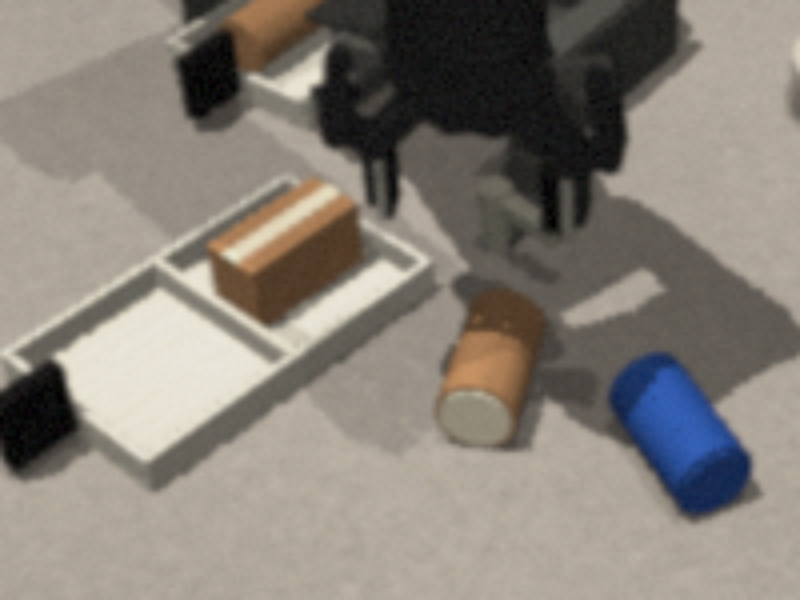

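```bash
python3 -c "
from fit import *
import pickle
P,out=pickle.load(open('d.pkl','rb'))
m=[out['top','tube_mid'][1]['pixels']*1.,out['scene','tube_mid'][1]['pixels']*1.]
r=fit([TUBE],m,[P['top'],P['scene']],[.72,-.07,-.5]);print(r.x,r.fun)
x=TUBE@R(r.x[2]).T+[r.x[0],r.x[1],0]-[.621,-.0785,0]
a=np.radians(21.5);l=x@np.array([[np.cos(a),-np.sin(a)],[np.sin(a),np.cos(a)],[0,0]])
print((l[np.abs(l[:,1])<.03,0]).min(), l[:,0].min())"
```

```text
[ 0.72837916 -0.06956763  0.98271601] 0.2586275769580071
0.06228541341628815 0.06228541341628815
```

The blue look-alike is about 62 mm away along the jaw axis, so I'll narrow the opening before going down.

Emit:
{"op": "servo_tool", "data": {
  "commands": [
    {"linear": [-2.3, 3, 20], "angular": [0, 0, 0], "gripper": 0.6},
    {"linear": [-2.3, 3, 40], "angular": [0, 0, 0], "gripper": 0.6},
    {"linear": [-2.3, 3, 40], "angular": [0, 0, 0], "gripper": 0.6},
    {"linear": [-2.3, 3, 65], "angular": [0, 0, 0], "gripper": 0.6},
    {"linear": [-2.3, 3, 85], "angular": [0, 0, 0], "gripper": 0.6},
    {"linear": [-2.3, 3, 95], "angular": [0, 0, 0], "gripper": 0.6},
    {"linear": [-2.3, 3, 97], "angular": [0, 0, 0], "gripper": 0.6},
    {"linear": [-2.3, 3, 97], "angular": [0, 0, 0], "gripper": 0.6},
    {"linear": [-2.3, 3, 97], "angular": [0, 0, 0], "gripper": -1},
    {"linear": [-2.3, 3, 97], "angular": [0, 0, 0], "gripper": -1},
    {"linear": [-2.3, 3, 97], "angular": [0, 0, 0], "gripper": -1},
    {"linear": [-2.3, 3, 97], "angular": [0, 0, 0], "gripper": -1},
    {"linear": [-2.3, 3, 97], "angular": [0, 0, 0], "gripper": -1},
    {"linear": [-2.3, 3, 97], "angular": [0, 0, 0], "gripper": -1}
  ]
}}

```text
time_s: 9.2
position: [0.6228, -0.079, 0.0236]
tool_rot: [[-0.367, 0.93, 0.002], [0.93, 0.367, -0.001], [-0.001, 0.001, -1.0]]
ft_force: [-1.4, -0.0, 5.7]
grip_width: 0.0431
```

```bash
python3 -c "
from h import *
tgt(.456,-.161,.1,-10.1)
tgt(.456,-.161,.028,-10.1)"
```

```text
lin [ -15.2 -185.1  -76.7] ang [ 0.1  0.  31.6]
lin [ -15.1 -185.2   -4.7] ang [ 0.1  0.  31.6]
```

Emit:
{"op": "servo_tool", "data": {
  "commands": [
    {"linear": [0, 0, -20], "angular": [0, 0, 0], "gripper": -1},
    {"linear": [0, 0, -50], "angular": [0, 0, 0], "gripper": -1},
    {"linear": [0, 0, -77], "angular": [0, 0, 0], "gripper": -1},
    {"linear": [-3, -35, -77], "angular": [0, 0, 5], "gripper": -1},
    {"linear": [-6, -70, -77], "angular": [0, 0, 11], "gripper": -1},
    {"linear": [-9, -105, -77], "angular": [0, 0, 17], "gripper": -1},
    {"linear": [-12, -140, -77], "angular": [0, 0, 23], "gripper": -1},
    {"linear": [-14, -170, -77], "angular": [0, 0, 28], "gripper": -1},
    {"linear": [-15, -185, -77], "angular": [0, 0, 31.5], "gripper": -1},
    {"linear": [-15, -185, -77], "angular": [0, 0, 31.5], "gripper": -1},
    {"linear": [-15, -185, -77], "angular": [0, 0, 31.5], "gripper": -1}
  ]
}}

```text
time_s: 10.3
position: [0.4562, -0.1608, 0.0997]
tool_rot: [[0.172, 0.985, 0.001], [0.985, -0.172, -0.0], [-0.0, 0.001, -1.0]]
ft_force: [0.5, 1.0, -0.3]
grip_width: 0.0431
```

```bash
python3 -c "
from h import *
s=env.observe();print(s['position'],s['grip_width'])
tgt(.456,-.161,.028,-10.1)
p=env.get_image('scene');cv2.imwrite('pics/s5.png',cv2.resize(p['frame'][200:350,120:320],(800,600)))"
```

```text
[ 0.45621959 -0.16078064  0.09970812] 0.04314174644368127
lin [-0.2 -0.3 71.7] ang [0.1 0.  0.2]
```

View pics/s5.png

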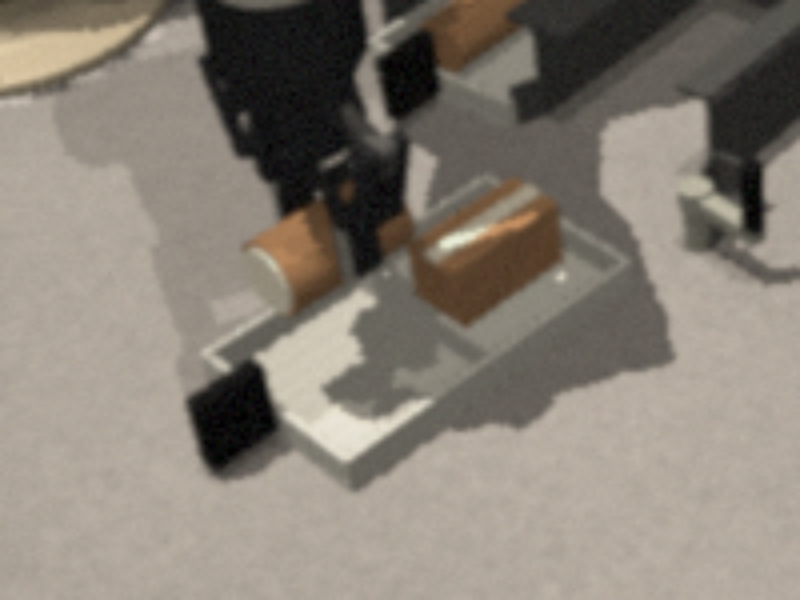

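```bash
python3 -c "
from h import *
p=env.get_image('scene');a=R(np.radians(-10.1))
c=np.array([.4562,-.1608,.098])
uv=proj(p,[c+a@[0,-.04,0],c,c+a@[0,.04,0],c+a@[0,-.04,.022],c+a@[0,-.04,-.022],c+a@[0,.04,-.022]]);print((uv-[120,200])*4)
cv2.imwrite('pics/s5b.png',cv2.resize(p['frame'][230:290,165:245],(800,600),interpolation=cv2.INTER_CUBIC))"
```

```text
[[266.00497588 282.88244848]
 [329.35223513 243.41245925]
 [389.73266995 205.79101926]
 [258.20332573 249.60854459]
 [273.59338116 315.24686666]
 [395.35752875 237.66431165]]
```

View pics/s5b.png

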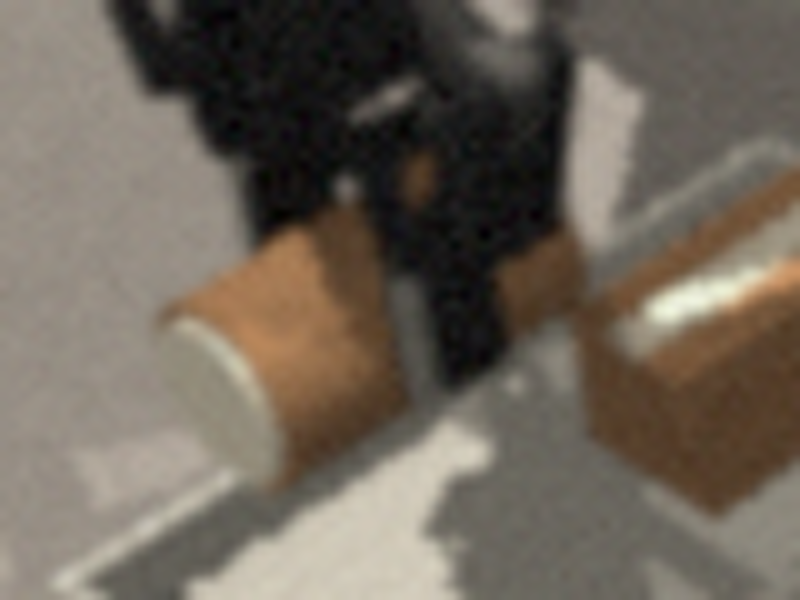

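The end cap is within 4 crop pixels of the prediction, so the tube is level and centred. I'll lower it and release.

Emit:
{"op": "servo_tool", "data": {
  "commands": [
    {"linear": [0, 0, 25], "angular": [0, 0, 0], "gripper": -1},
    {"linear": [0, 0, 50], "angular": [0, 0, 0], "gripper": -1},
    {"linear": [0, 0, 65], "angular": [0, 0, 0], "gripper": -1},
    {"linear": [0, 0, 71], "angular": [0, 0, 0], "gripper": -1},
    {"linear": [0, 0, 72.5], "angular": [0, 0, 0], "gripper": -1},
    {"linear": [0, 0, 72.5], "angular": [0, 0, 0], "gripper": -1},
    {"linear": [0, 0, 72.5], "angular": [0, 0, 0], "gripper": -1},
    {"linear": [0, 0, 72.5], "angular": [0, 0, 0], "gripper": 0.3},
    {"linear": [0, 0, 72.5], "angular": [0, 0, 0], "gripper": 0.3},
    {"linear": [0, 0, 72.5], "angular": [0, 0, 0], "gripper": 0.3},
    {"linear": [0, 0, 72.5], "angular": [0, 0, 0], "gripper": 0.3},
    {"linear": [0, 0, 65], "angular": [0, 0, 0], "gripper": 0.3},
    {"linear": [0, 0, 40], "angular": [0, 0, 0], "gripper": 0.3},
    {"linear": [0, 0, 0], "angular": [0, 0, 0], "gripper": 0.3},
    {"linear": [0, 0, -40], "angular": [0, 0, 0], "gripper": 0.3},
    {"linear": [0, 0, -40], "angular": [0, 0, 0], "gripper": 0.3},
    {"linear": [0, 0, -40], "angular": [0, 0, 0], "gripper": 0.3}
  ]
}}

```text
time_s: 12.1
position: [0.4558, -0.1607, 0.1401]
tool_rot: [[0.173, 0.985, 0.002], [0.985, -0.173, -0.001], [-0.001, 0.002, -1.0]]
ft_force: [0.3, -0.5, -1.3]
grip_width: 0.0554
```

```bash
python3 -c "
from h import *
from fit import *
p=env.get_image('scene');cv2.imwrite('pics/s6.png',cv2.resize(p['frame'][200:350,120:320],(800,600)))
q=env.get_image('top');cv2.imwrite('pics/t6.png',cv2.resize(q['frame'][230:380,300:500],(800,600)))
r=env.trace(p,'tray_mid')
s=env.observe();print(s['position'])
c=np.array([.4648,-.112,0]);h=c+R(np.radians(-10.1))@[0,-.126,0];print(h)
tgt(h[0],h[1],.1,-10.1);tgt(h[0],h[1],.033,-10.1)
"
```

```text
[ 0.45515837 -0.16034381  0.13830155]
[ 0.44270379 -0.2360474   0.        ]
lin [-76.8   0.9  38.2] ang [-0.1 -0.1  0.1]
lin [-76.8   1.1 105.2] ang [-0.1 -0.1  0.1]
```

View pics/s6.png

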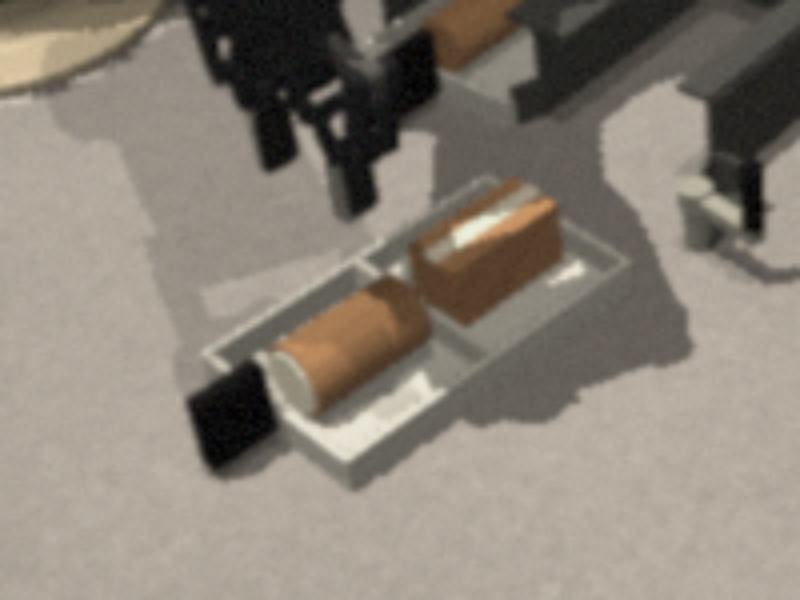

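View pics/t6.png

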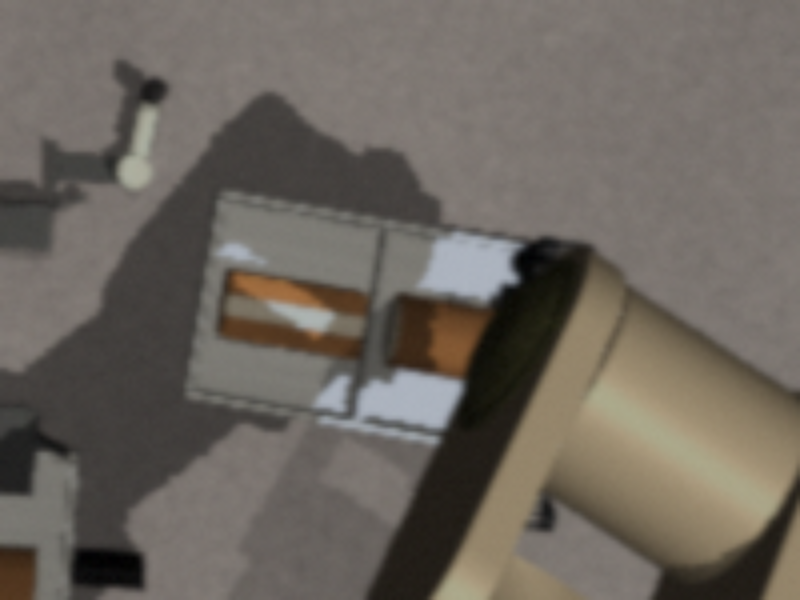

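Both are lying in their compartments, the tube at crop (350,345) and the carton at (490,250). Next I go to the handle.

Emit:
{"op": "servo_tool", "data": {
  "commands": [
    {"linear": [-35, 0, 5], "angular": [0, 0, 0], "gripper": 0.3},
    {"linear": [-70, 1, 20], "angular": [0, 0, 0], "gripper": 0.3},
    {"linear": [-77, 1, 40], "angular": [0, 0, 0], "gripper": 0.3},
    {"linear": [-77, 1, 40], "angular": [0, 0, 0], "gripper": 0.3},
    {"linear": [-77, 1, 65], "angular": [0, 0, 0], "gripper": 0.3},
    {"linear": [-77, 1, 90], "angular": [0, 0, 0], "gripper": 0.3},
    {"linear": [-77, 1, 102], "angular": [0, 0, 0], "gripper": 0.3},
    {"linear": [-77, 1, 104], "angular": [0, 0, 0], "gripper": 0.3},
    {"linear": [-77, 1, 104], "angular": [0, 0, 0], "gripper": 0.3},
    {"linear": [-77, 1, 104], "angular": [0, 0, 0], "gripper": 0.3}
  ]
}}

```text
time_s: 13.25
position: [0.4438, -0.2366, 0.0362]
tool_rot: [[0.173, 0.985, 0.001], [0.985, -0.173, -0.001], [-0.001, 0.001, -1.0]]
ft_force: [-0.1, -0.4, 0.1]
grip_width: 0.0555
```

```bash
python3 -c "
from h import *
s=env.observe();print(s['position'],s['ft_force'])
tgt(.4427,-.236,.034,-10.1)
p=env.get_image('scene');cv2.imwrite('pics/s7.png',cv2.resize(p['frame'][230:350,130:290],(800,600)))
"
```

```text
[ 0.44376929 -0.23663357  0.03615523] [-0.10034931 -0.40932398  0.12213826]
lin [ 0.4 -1.2  2.2] ang [0.1 0.  0.1]
```

View pics/s7.png

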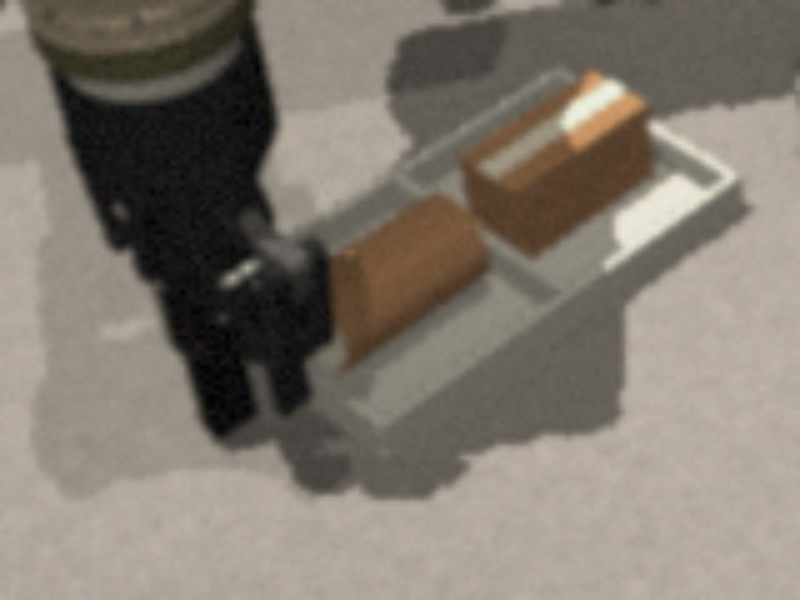

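Emit:
{"op": "servo_tool", "data": {
  "commands": [
    {"linear": [0, -0.5, 1], "angular": [0, 0, 0], "gripper": 0.3},
    {"linear": [0, -0.5, 1], "angular": [0, 0, 0], "gripper": -1},
    {"linear": [0, -0.5, 1], "angular": [0, 0, 0], "gripper": -1},
    {"linear": [0, -0.5, 1], "angular": [0, 0, 0], "gripper": -1},
    {"linear": [0, -0.5, 1], "angular": [0, 0, 0], "gripper": -1},
    {"linear": [0, -0.5, 1], "angular": [0, 0, 0], "gripper": -1},
    {"linear": [0, -0.5, 1], "angular": [0, 0, 0], "gripper": -1},
    {"linear": [0, -0.5, 1], "angular": [0, 0, 0], "gripper": -1},
    {"linear": [0, -0.5, 1], "angular": [0, 0, 0], "gripper": -1}
  ],
  "force": 50
}}

```text
time_s: 14.2
position: [0.443, -0.2367, 0.0345]
tool_rot: [[0.173, 0.985, 0.0], [0.985, -0.173, -0.0], [-0.0, 0.001, -1.0]]
ft_force: [-0.1, -0.5, 4.9]
grip_width: 0.011
```

Run:
```python
from fit import *
s=env.observe();print(s['position'],s['ft_force'],s['grip_width'])
P=[env.get_image('top'),env.get_image('scene')]
m=[env.trace(p,'tray_mid') for p in P]
print([[round(t['confidence'],2) for t in a] for a in m])
# where: tray yaw now = tool psi
T=s['tool_rot'];psi=np.degrees(np.arctan2(T[1,1],T[0,1]));print("psi",psi)
rk=np.array([.4675,.0792,0]);y=np.radians(-4.45)
print("handle in rack",R(y).T@(s['position']-rk))
# overlay fit of tray on scene
ov=P[1]['frame'].copy()
c=s['position']*[1,1,0]+R(np.radians(psi))@[0,.126,0]; print("centre if handle centred",c)
for X in(box(-.062,.062,-.103,.103,0,.022)[1::2],):
    uv=proj(P[1],X@R(np.radians(psi)).T+c); 
    for a,b in((0,1),(1,3),(3,2),(2,0)): cv2.line(ov,tuple(int(v*16) for v in uv[a]),tuple(int(v*16) for v in uv[b]),(0,0,255),1,cv2.LINE_AA,4)
cv2.imwrite('pics/s8.png',cv2.resize(ov[220:340,140:300],(800,600)))
```

```text
[ 0.44302591 -0.23671516  0.03453529] [-0.09689227 -0.4564755   4.89559189] 0.011042087167369274
[[0.57, 0.17], [0.71]]
psi -9.983540865189205
handle in rack [ 1.11262408e-04 -3.16861729e-01  3.45352898e-02]
centre if handle centred [ 0.46486994 -0.1126231   0.        ]
```

View pics/s8.png

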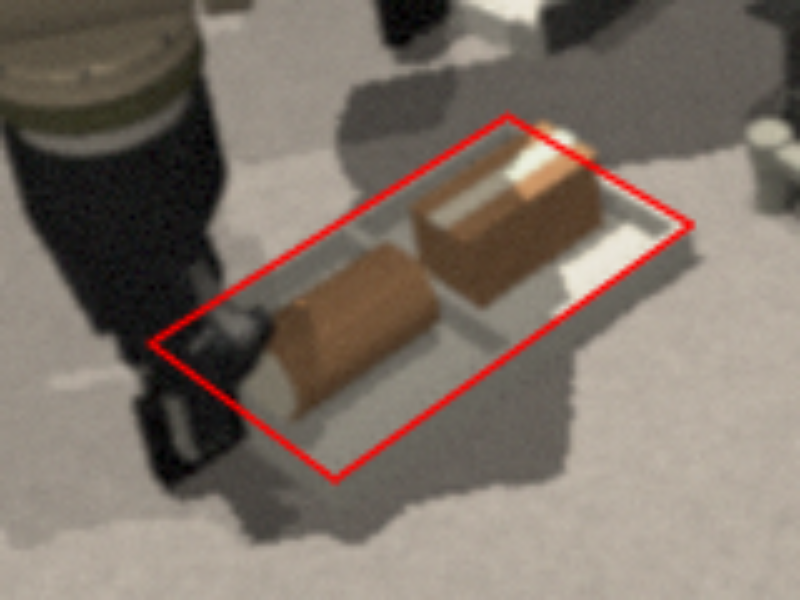

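Everything agrees: the outline overlay matches the tray, and the handle is already on the rack's centre line. I'll turn the tray to the rack's yaw and bring it up to the mouth slowly.

```bash
cat > rk.py <<'E'
from h import *
rk=np.array([.4675,.0792,0]);yaw=-4.45
def rt(x,y,z,psi=yaw):
    w=rk+R(np.radians(yaw))@[x,y,z]; return tgt(*w,psi)
E
python3 -c "
from rk import *
rt(0,-.317,.0345);rt(0,-.259,.0345)"
```

```text
lin [-0.2 -0.1  0. ] ang [ 0.   0.  -5.5]
lin [57.6 -5.7  0. ] ang [ 0.   0.  -5.5]
```

Emit:
{"op": "servo_tool", "data": {
  "commands": [
    {"linear": [0, 0, 0], "angular": [0, 0, -0.5], "gripper": -1},
    {"linear": [0, 0, 0], "angular": [0, 0, -1.2], "gripper": -1},
    {"linear": [0, 0, 0], "angular": [0, 0, -2], "gripper": -1},
    {"linear": [0, 0, 0], "angular": [0, 0, -2.8], "gripper": -1},
    {"linear": [0, 0, 0], "angular": [0, 0, -3.6], "gripper": -1},
    {"linear": [3, 0, 0], "angular": [0, 0, -4.3], "gripper": -1},
    {"linear": [8, -1, 0], "angular": [0, 0, -5], "gripper": -1},
    {"linear": [15, -1.5, 0], "angular": [0, 0, -5.5], "gripper": -1},
    {"linear": [24, -2.5, 0], "angular": [0, 0, -5.5], "gripper": -1},
    {"linear": [33, -3.5, 0], "angular": [0, 0, -5.5], "gripper": -1},
    {"linear": [42, -4.2, 0], "angular": [0, 0, -5.5], "gripper": -1},
    {"linear": [50, -5, 0], "angular": [0, 0, -5.5], "gripper": -1},
    {"linear": [55, -5.5, 0], "angular": [0, 0, -5.5], "gripper": -1},
    {"linear": [58, -5.8, 0], "angular": [0, 0, -5.5], "gripper": -1},
    {"linear": [58, -5.8, 0], "angular": [0, 0, -5.5], "gripper": -1}
  ]
}}

```text
time_s: 15.9
position: [0.4472, -0.1786, 0.0345]
tool_rot: [[0.076, 0.997, 0.0], [0.997, -0.076, -0.001], [-0.001, 0.0, -1.0]]
ft_force: [1.0, -2.7, 6.2]
grip_width: 0.0112
```

```bash
cat > chk.py <<'E'
from fit import *
from rk import *
import sys
def chk(tag):
    s=env.observe();T=s['tool_rot'];psi=np.degrees(np.arctan2(T[1,1],T[0,1]))
    print(s['time_s'],s['ft_force'].round(1),s['grip_width'].round(4),"psi",psi.round(2),"handle rack mm",(R(np.radians(yaw)).T@(s['position']-rk)*1000).round(1))
    c=s['position']*[1,1,0]+R(np.radians(psi))@[0,.126,0]
    for n in('top','scene'):
        p=env.get_image(n);ov=cv2.resize(p['frame'],None,fx=4,fy=4,interpolation=cv2.INTER_CUBIC)
        uv=(proj(p,box(-.062,.062,-.103,.103,0,.022)[1::2]@R(np.radians(psi)).T+c)+.5)*4-.5
        e=(proj(p,np.array([[-.044,0,.07],[-.044,.17,.07],[.044,0,.07],[.044,.17,.07]])@R(np.radians(yaw)).T+rk)+.5)*4-.5
        I=lambda a:tuple(int(v) for v in a)
        for a,b in((0,1),(1,3),(3,2),(2,0)): cv2.line(ov,I(uv[a]),I(uv[b]),(0,0,255),1,cv2.LINE_AA)
        for a,b in((0,1),(2,3)): cv2.line(ov,I(e[a]),I(e[b]),(0,255,255),1,cv2.LINE_AA)
        x,y=(230,235) if n=='top' else (170,170)
        cv2.imwrite(f'pics/{n[0]}{tag}.png',ov[y*4:y*4+600,x*4:x*4+800])
E
python3 -c "
from chk import *
chk(9)
rt(0,-.18,.0345)
rt(0,-.048,.0345)"
```

```text
Traceback (most recent call last):
  File "chk.py", line 6, in chk
    print(s['time_s'],s['ft_force'].round(1),s['grip_width'].round(4),"psi",psi.round(2),"handle rack mm",(R(np.radians(yaw)).T@(s['position']-rk)*1000).round(1))
                                             ^^^^^^^^^^^^^^^^^^^^^
AttributeError: 'float' object has no attribute 'round'
```

```bash
sed -i "s/s\['grip_width'\].round(4)/round(s['grip_width'],4)/" chk.py
python3 -c "
from chk import *
chk(9)
rt(0,-.18,.0345)
rt(0,-.048,.0345)"
```

```text
15.9 [ 1.  -2.7  6.2] 0.0112 psi -4.37 handle rack mm [-2.000e-01 -2.586e+02  3.450e+01]
lin [78.6  0.3 -0. ] ang [0.  0.1 0.1]
lin [ 2.106e+02  5.000e-01 -2.000e-01] ang [0.  0.1 0.1]
```

View pics/s9.png

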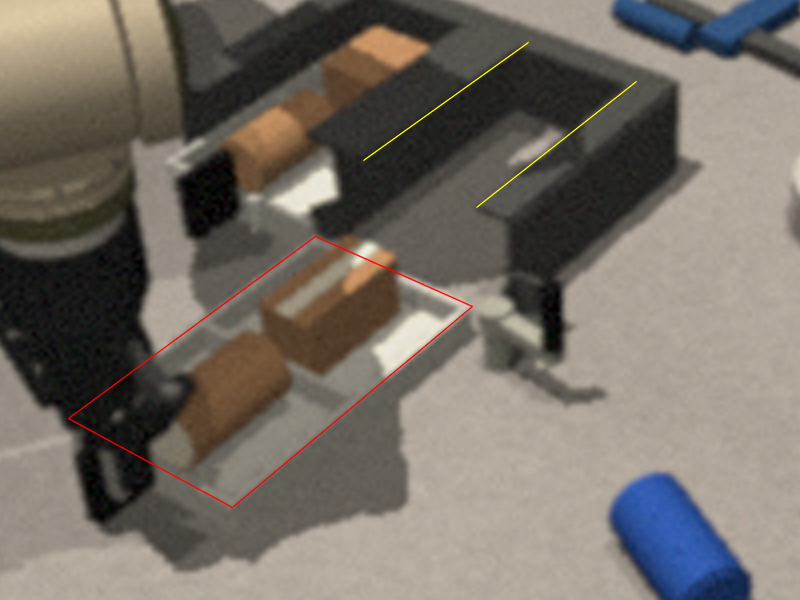

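View pics/t9.png

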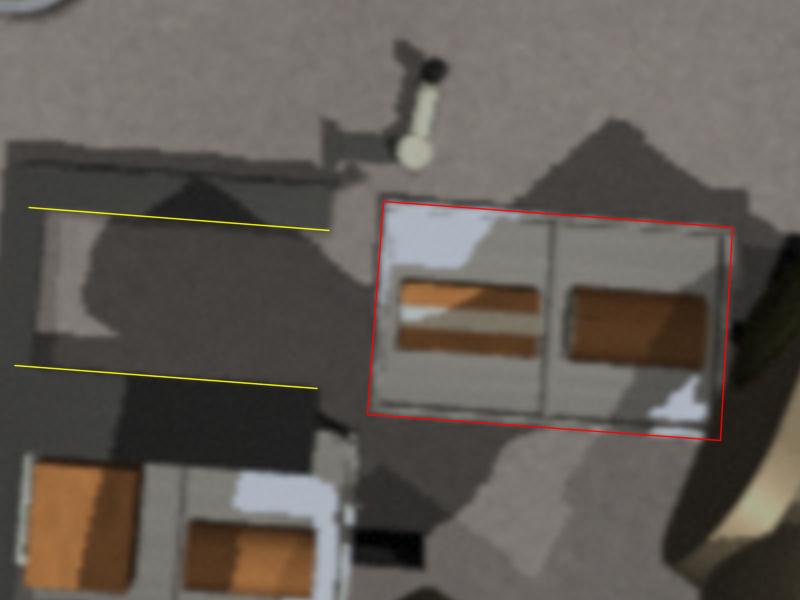

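The tray is square to the bay and centred on it (red and yellow overlays). Pushing it in, slowly.

Emit:
{"op": "servo_tool", "data": {
  "commands": [
    {"linear": [4, 0, 0], "angular": [0, 0, 0], "gripper": -1},
    {"linear": [11, 0, 0], "angular": [0, 0, 0], "gripper": -1},
    {"linear": [19, 0, 0], "angular": [0, 0, 0], "gripper": -1},
    {"linear": [27, 0, 0], "angular": [0, 0, 0], "gripper": -1},
    {"linear": [35, 0.1, 0], "angular": [0, 0, 0], "gripper": -1},
    {"linear": [43, 0.1, 0], "angular": [0, 0, 0], "gripper": -1},
    {"linear": [51, 0.2, 0], "angular": [0, 0, 0], "gripper": -1},
    {"linear": [59, 0.2, 0], "angular": [0, 0, 0], "gripper": -1},
    {"linear": [67, 0.2, 0], "angular": [0, 0, 0], "gripper": -1},
    {"linear": [75, 0.3, 0], "angular": [0, 0, 0], "gripper": -1},
    {"linear": [82, 0.3, 0], "angular": [0, 0, 0], "gripper": -1},
    {"linear": [87, 0.3, 0], "angular": [0, 0, 0], "gripper": -1},
    {"linear": [90, 0.3, 0], "angular": [0, 0, 0], "gripper": -1},
    {"linear": [90, 0.3, 0], "angular": [0, 0, 0], "gripper": -1}
  ]
}}

```text
time_s: 17.4
position: [0.4545, -0.089, 0.0345]
tool_rot: [[0.076, 0.997, 0.0], [0.997, -0.076, -0.001], [-0.001, 0.0, -1.0]]
ft_force: [1.2, -2.5, 6.3]
grip_width: 0.0114
```

```bash
python3 -c "
from chk import *
chk(10)
rt(0,-.06,.0345)
rt(0,-.048,.0345)"
```

```text
17.4 [ 1.2 -2.5  6.3] 0.0114 psi -4.36 handle rack mm [ 1.000e-01 -1.687e+02  3.450e+01]
lin [ 1.087e+02  1.000e-01 -1.000e-01] ang [0.  0.1 0.1]
lin [ 1.207e+02  1.000e-01 -1.000e-01] ang [0.  0.1 0.1]
```

View pics/t10.png

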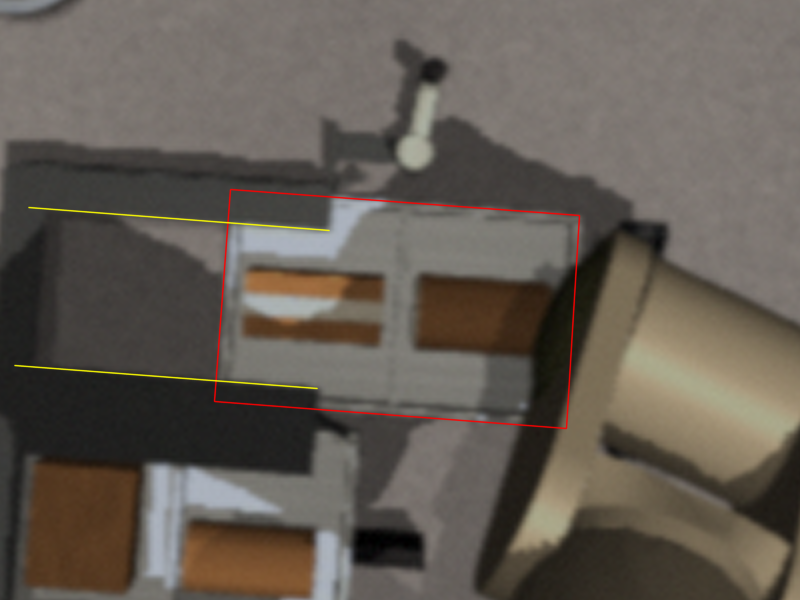

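No side force, and the tray is inside the guides. Continuing to about 12 mm short of home.

Emit:
{"op": "servo_tool", "data": {
  "commands": [
    {"linear": [4, 0, 0], "angular": [0, 0, 0], "gripper": -1},
    {"linear": [11, 0, 0], "angular": [0, 0, 0], "gripper": -1},
    {"linear": [19, 0, 0], "angular": [0, 0, 0], "gripper": -1},
    {"linear": [27, 0, 0], "angular": [0, 0, 0], "gripper": -1},
    {"linear": [35, 0, 0], "angular": [0, 0, 0], "gripper": -1},
    {"linear": [43, 0, 0], "angular": [0, 0, 0], "gripper": -1},
    {"linear": [51, 0, 0], "angular": [0, 0, 0], "gripper": -1},
    {"linear": [59, 0, 0], "angular": [0, 0, 0], "gripper": -1},
    {"linear": [67, 0, 0], "angular": [0, 0, 0], "gripper": -1},
    {"linear": [75, 0.1, 0], "angular": [0, 0, 0], "gripper": -1},
    {"linear": [83, 0.1, 0], "angular": [0, 0, 0], "gripper": -1},
    {"linear": [91, 0.1, 0], "angular": [0, 0, 0], "gripper": -1},
    {"linear": [98, 0.1, 0], "angular": [0, 0, 0], "gripper": -1},
    {"linear": [104, 0.1, 0], "angular": [0, 0, 0], "gripper": -1},
    {"linear": [108, 0.1, 0], "angular": [0, 0, 0], "gripper": -1},
    {"linear": [108, 0.1, 0], "angular": [0, 0, 0], "gripper": -1}
  ]
}}

```text
time_s: 19.1
position: [0.4629, 0.0188, 0.0345]
tool_rot: [[0.076, 0.997, -0.0], [0.997, -0.076, -0.001], [-0.001, -0.0, -1.0]]
ft_force: [0.5, -2.1, 7.7]
grip_width: 0.011
```

Emit:
{"op": "servo_tool", "data": {
  "commands": [
    {"linear": [2, 0, 0], "angular": [0, 0, 0], "gripper": -1},
    {"linear": [4, 0, 0], "angular": [0, 0, 0], "gripper": -1},
    {"linear": [6, 0, 0], "angular": [0, 0, 0], "gripper": -1},
    {"linear": [8, 0, 0], "angular": [0, 0, 0], "gripper": -1},
    {"linear": [9.5, 0, 0], "angular": [0, 0, 0], "gripper": -1},
    {"linear": [10, 0, 0], "angular": [0, 0, 0], "gripper": -1},
    {"linear": [10, 0, 0], "angular": [0, 0, 0], "gripper": -1}
  ]
}}

```text
time_s: 19.8
position: [0.4637, 0.0281, 0.0345]
tool_rot: [[0.076, 0.997, -0.0], [0.997, -0.076, -0.002], [-0.002, -0.0, -1.0]]
ft_force: [0.0, -7.3, 7.4]
grip_width: 0.0113
```

```bash
python3 -c "
from chk import *
chk(11)"
```

```text
19.8 [ 0.  -7.3  7.4] 0.0113 psi -4.37 handle rack mm [  0.1 -51.3  34.5]
```

View pics/t11.png

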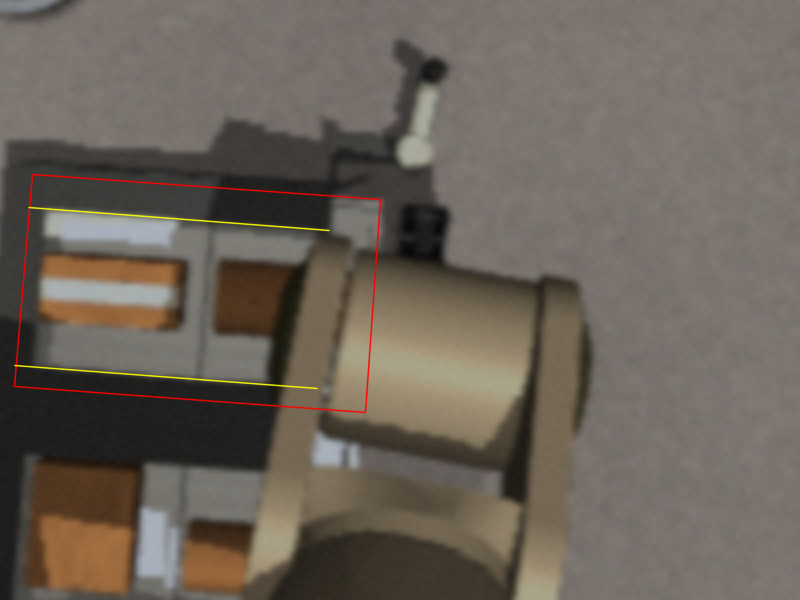

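Emit:
{"op": "servo_tool", "data": {
  "commands": [
    {"linear": [1, 0, 0], "angular": [0, 0, 0], "gripper": -1},
    {"linear": [2, 0, 0], "angular": [0, 0, 0], "gripper": -1},
    {"linear": [2.5, 0, 0], "angular": [0, 0, 0], "gripper": -1},
    {"linear": [2.5, 0, 0], "angular": [0, 0, 0], "gripper": -1}
  ]
}}

```text
time_s: 20.3
position: [0.4639, 0.0305, 0.0345]
tool_rot: [[0.076, 0.997, -0.0], [0.997, -0.076, -0.002], [-0.002, -0.0, -1.0]]
ft_force: [-1.4, -7.8, 7.2]
grip_width: 0.0111
```

Emit:
{"op": "servo_tool", "data": {
  "commands": [
    {"linear": [1, 0, 0], "angular": [0, 0, 0], "gripper": -1},
    {"linear": [2, 0, 0], "angular": [0, 0, 0], "gripper": -1},
    {"linear": [2.5, 0, 0], "angular": [0, 0, 0], "gripper": -1},
    {"linear": [2.5, 0, 0], "angular": [0, 0, 0], "gripper": -1}
  ]
}}

```text
time_s: 20.7
position: [0.464, 0.0322, 0.0345]
tool_rot: [[0.076, 0.997, -0.001], [0.997, -0.076, -0.003], [-0.003, -0.0, -1.0]]
ft_force: [-1.8, -15.0, 8.0]
grip_width: 0.0112
```

Emit:
{"op": "servo_tool", "data": {
  "commands": [
    {"linear": [1, 0, 0], "angular": [0, 0, 0], "gripper": -1},
    {"linear": [2, 0, 0], "angular": [0, 0, 0], "gripper": -1},
    {"linear": [2, 0, 0], "angular": [0, 0, 0], "gripper": -1}
  ]
}}

```text
time_s: 21.0
position: [0.464, 0.0323, 0.0345]
tool_rot: [[0.075, 0.997, -0.001], [0.997, -0.075, -0.007], [-0.007, -0.001, -1.0]]
ft_force: [-5.9, -32.5, 7.7]
grip_width: 0.0111
```

```bash
python3 -c "
from chk import *
chk(12)"
```

```text
21.0 [ -5.9 -32.5   7.7] 0.0111 psi -4.31 handle rack mm [  0.2 -47.1  34.5]
```

View pics/s12.png

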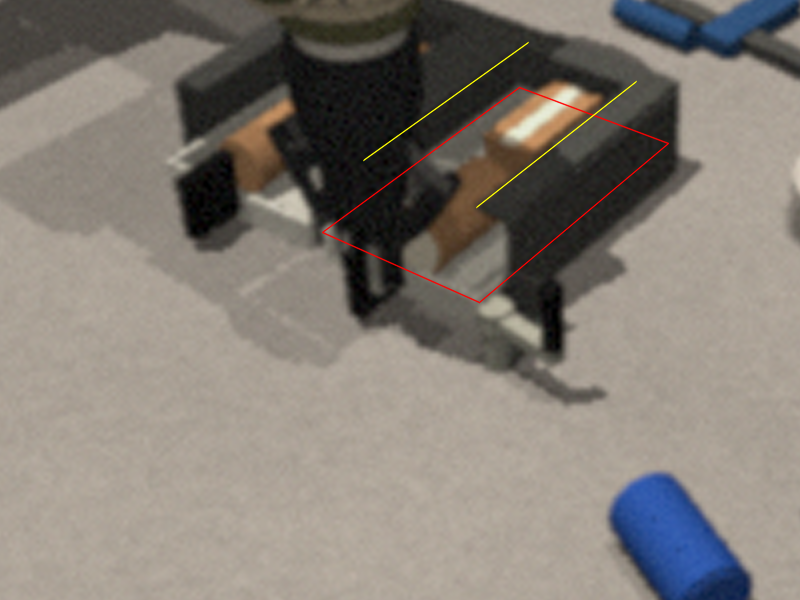

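A hard stop: the force climbed to 32 N with no further travel, and the handle is at rack y = -47 mm, so the tray is home. I'll ease the push off, release and rise.

Emit:
{"op": "servo_tool", "data": {
  "commands": [
    {"linear": [-1.5, 0, 0], "angular": [0, 0, 0], "gripper": -1},
    {"linear": [-2, 0, 0], "angular": [0, 0, 0], "gripper": -1},
    {"linear": [-2, 0, 0], "angular": [0, 0, 0], "gripper": 0},
    {"linear": [-2, 0, 0], "angular": [0, 0, 0], "gripper": 0},
    {"linear": [-2, 0, 0], "angular": [0, 0, 0], "gripper": 0},
    {"linear": [-2, 0, 0], "angular": [0, 0, 0], "gripper": 0},
    {"linear": [-2, 0, 0], "angular": [0, 0, 0], "gripper": 0},
    {"linear": [-2, 0, -10], "angular": [0, 0, 0], "gripper": 0},
    {"linear": [-2, 0, -35], "angular": [0, 0, 0], "gripper": 0},
    {"linear": [-2, 0, -75], "angular": [0, 0, 0], "gripper": 0},
    {"linear": [-2, 0, -110], "angular": [0, 0, 0], "gripper": 0},
    {"linear": [-2, 0, -110], "angular": [0, 0, 0], "gripper": 0},
    {"linear": [-2, 0, -110], "angular": [0, 0, 0], "gripper": 0}
  ]
}}

```text
time_s: 22.4
position: [0.4642, 0.0339, 0.145]
tool_rot: [[0.078, 0.997, 0.002], [0.997, -0.078, -0.0], [-0.0, 0.002, -1.0]]
ft_force: [-0.7, -0.4, -0.7]
grip_width: 0.0426
```

```bash
python3 -c "
from chk import *
chk(13)
for th in (8.7,):
  t=np.radians(th);rt(.092+.047*np.cos(t),-.045-.047*np.sin(t),.15,-94.45);rt(.092+.047*np.cos(t),-.045-.047*np.sin(t),.15,85.55)
print(env.observe()['q'])"
```

```text
22.4 [-0.7 -0.4 -0.7] 0.0426 psi -4.47 handle rack mm [  0.2 -45.4 145. ]
lin [ -6.7 138.8  -6.7] ang [-0.1  0.1 90. ]
lin [ -6.7 138.8  -6.7] ang [ -0.1  -0.1 -90. ]
[-1.04500367e+01  1.95646226e+01  9.63863501e+01 -1.30866098e-03
  6.41583688e+01 -5.97417840e+00]
```

View pics/s13.png

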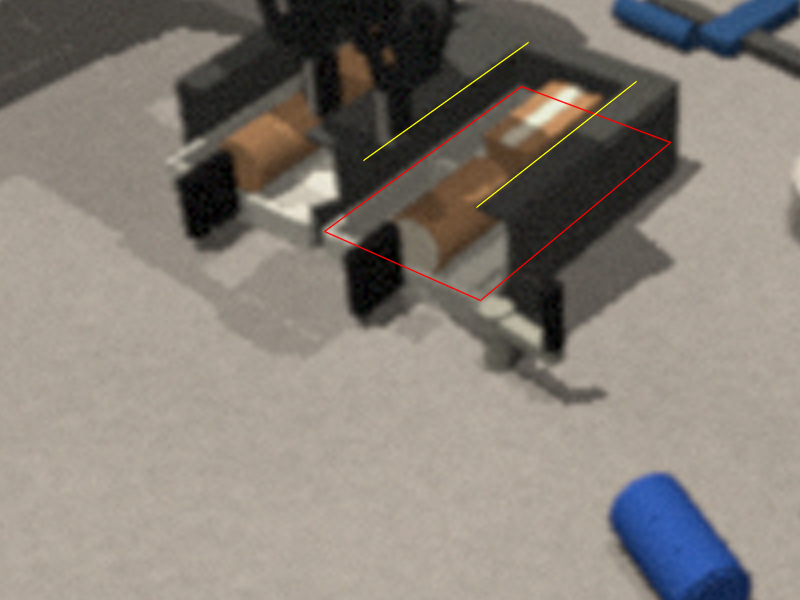

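View pics/t13.png

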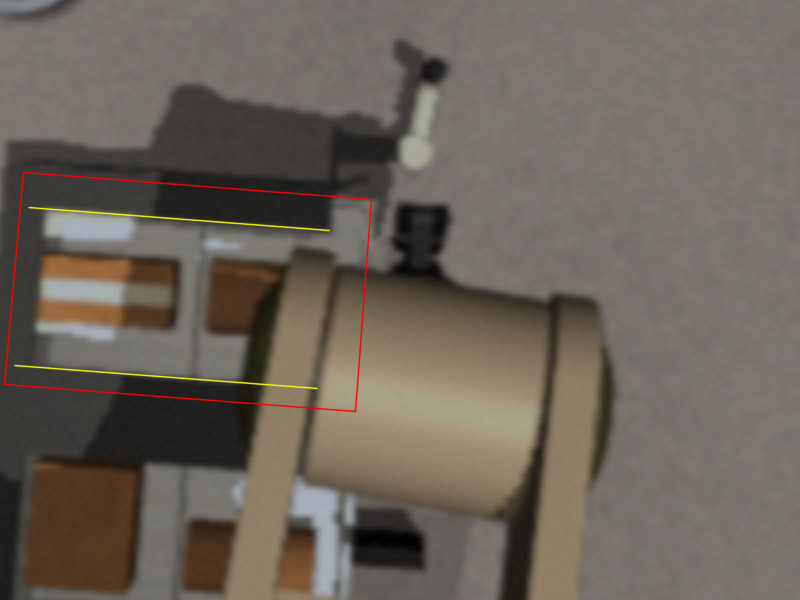

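The tray is home, in line with its neighbour in the next bay. Now the gate knob: the jaws keep their orientation, along rack x.

```bash
python3 -c "
from chk import *
s=env.observe();print(s['position'])
tgt(.6019,.0164,.14,-4.45)"
```

```text
[0.46359491 0.03397249 0.14356552]
lin [ -6.7 139.3   3.3] ang [-0.1 -0.  -0. ]
```

Emit:
{"op": "servo_tool", "data": {
  "commands": [
    {"linear": [-2, 30, 0], "angular": [0, 0, 0], "gripper": 0},
    {"linear": [-4, 70, 0], "angular": [0, 0, 0], "gripper": 0},
    {"linear": [-6, 110, 0], "angular": [0, 0, 0], "gripper": 0},
    {"linear": [-6.7, 139, 0], "angular": [0, 0, 0], "gripper": 0},
    {"linear": [-6.7, 139, 0], "angular": [0, 0, 0], "gripper": 0},
    {"linear": [-6.7, 139, 0], "angular": [0, 0, 0], "gripper": 0}
  ]
}}

```text
time_s: 23.1
position: [0.6016, 0.0164, 0.1425]
tool_rot: [[0.078, 0.997, -0.003], [0.997, -0.078, 0.001], [0.0, -0.003, -1.0]]
ft_force: [0.2, 0.2, -0.3]
grip_width: 0.0426
```

```bash
python3 -c "
from chk import *
s=env.observe();print(s['position'])
tgt(.6019,.0164,.066,-4.45)
p=env.get_image('scene');cv2.imwrite('pics/s14.png',cv2.resize(p['frame'][180:300,220:380],(800,600),interpolation=cv2.INTER_CUBIC))
a=lambda q:(proj(p,q)-[220,180])*5
print('tcp',a(s['position']),'grasp tgt',a([.6019,.0164,.066]),'knob top',a([.6019,.0164,.085]))"
```

```text
[0.60163167 0.01643539 0.14253849]
lin [-0.   0.5 76.5] ang [-0.2 -0.  -0. ]
tcp [[435.69313384 201.98424812]] grasp tgt [[440.1139339  341.81694216]] knob top [[439.17081533 308.30553134]]
```

View pics/s14.png

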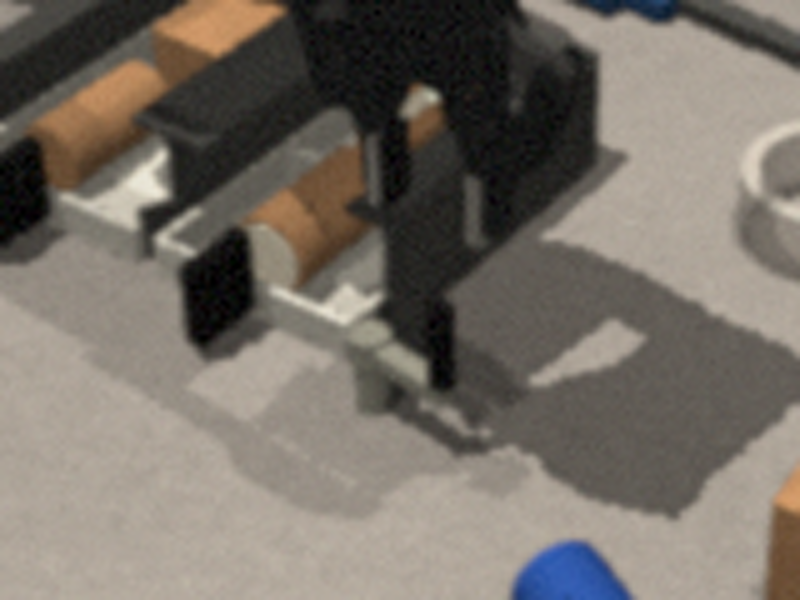

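The knob top at (440,308) is exactly where predicted. Descend and pinch.

Emit:
{"op": "servo_tool", "data": {
  "commands": [
    {"linear": [0, 0, 25], "angular": [0, 0, 0], "gripper": 0},
    {"linear": [0, 0, 50], "angular": [0, 0, 0], "gripper": 0},
    {"linear": [0, 0, 68], "angular": [0, 0, 0], "gripper": 0},
    {"linear": [0, 0, 74], "angular": [0, 0, 0], "gripper": 0},
    {"linear": [0, 0, 74], "angular": [0, 0, 0], "gripper": 0},
    {"linear": [0, 0, 74], "angular": [0, 0, 0], "gripper": -1},
    {"linear": [0, 0, 74], "angular": [0, 0, 0], "gripper": -1},
    {"linear": [0, 0, 74], "angular": [0, 0, 0], "gripper": -1},
    {"linear": [0, 0, 74], "angular": [0, 0, 0], "gripper": -1},
    {"linear": [0, 0, 74], "angular": [0, 0, 0], "gripper": -1},
    {"linear": [0, 0, 74], "angular": [0, 0, 0], "gripper": -1}
  ],
  "force": 25
}}

```text
time_s: 24.25
position: [0.6014, 0.0167, 0.0715]
tool_rot: [[0.078, 0.997, -0.001], [0.997, -0.078, 0.0], [0.0, -0.001, -1.0]]
ft_force: [-6.0, 1.1, 5.7]
grip_width: 0.0129
```

```bash
python3 -c "
from chk import *
s=env.observe();print(s['position'],s['grip_width'],s['ft_force'])
k=R(np.radians(yaw)).T@(s['position']-rk);print(k)
th0=np.arctan2(-(k[1]+.045),k[0]-.092);print(np.degrees(th0),np.hypot(k[1]+.045,k[0]-.092))
for d in list(range(20,181,10))+[184]:
  t=np.radians(d);w=rk+R(np.radians(yaw))@[.092+.047*np.cos(t),-.045-.047*np.sin(t),0]
  print(d,(s['tool_rot'].T@(w-s['position'])*1000).round(1)[:2])"
```

```text
[0.60140754 0.01666537 0.0714775 ] 0.012907824682571371 [-6.00478759  1.0740827   5.678148  ]
[ 0.13835587 -0.05195635  0.0714775 ]
8.534350537838224 0.046874909704505925
20 [-9.1 -2.1]
30 [-16.6  -5.6]
40 [-23.3 -10.3]
50 [-29.1 -16. ]
60 [-33.8 -22.8]
70 [-37.2 -30.2]
80 [-39.3 -38.1]
90 [-40.1 -46.3]
100 [-39.4 -54.4]
110 [-37.2 -62.3]
120 [-33.8 -69.8]
130 [-29.1 -76.5]
140 [-23.3 -82.3]
150 [-16.6 -87. ]
160 [ -9.1 -90.4]
170 [ -1.2 -92.6]
180 [  6.9 -93.3]
184 [ 10.2 -93.2]
```

Emit:
{"op": "servo_tool", "data": {
  "commands": [
    {"linear": [-9, -2, 0], "angular": [0, 0, 0], "gripper": -1},
    {"linear": [-16.6, -5.6, 0], "angular": [0, 0, 0], "gripper": -1},
    {"linear": [-23.3, -10.3, 0], "angular": [0, 0, 0], "gripper": -1},
    {"linear": [-29, -16, 0], "angular": [0, 0, 0], "gripper": -1},
    {"linear": [-33.8, -22.8, 0], "angular": [0, 0, 0], "gripper": -1},
    {"linear": [-37.2, -30.2, 0], "angular": [0, 0, 0], "gripper": -1},
    {"linear": [-39.3, -38, 0], "angular": [0, 0, 0], "gripper": -1},
    {"linear": [-40, -46.3, 0], "angular": [0, 0, 0], "gripper": -1},
    {"linear": [-39.4, -54.4, 0], "angular": [0, 0, 0], "gripper": -1},
    {"linear": [-37.2, -62.3, 0], "angular": [0, 0, 0], "gripper": -1},
    {"linear": [-33.8, -69.8, 0], "angular": [0, 0, 0], "gripper": -1},
    {"linear": [-29, -76.5, 0], "angular": [0, 0, 0], "gripper": -1},
    {"linear": [-23.3, -82.3, 0], "angular": [0, 0, 0], "gripper": -1},
    {"linear": [-16.6, -87, 0], "angular": [0, 0, 0], "gripper": -1},
    {"linear": [-9, -90.4, 0], "angular": [0, 0, 0], "gripper": -1},
    {"linear": [-1.2, -92.6, 0], "angular": [0, 0, 0], "gripper": -1},
    {"linear": [5, -93.2, 0], "angular": [0, 0, 0], "gripper": -1},
    {"linear": [5, -93.2, 0], "angular": [0, 0, 0], "gripper": -1}
  ]
}}

```text
time_s: 26.05
position: [0.509, 0.0284, 0.0712]
tool_rot: [[0.077, 0.997, -0.001], [0.997, -0.077, -0.001], [-0.002, -0.0, -1.0]]
ft_force: [-4.3, -3.3, 11.3]
grip_width: 0.0131
```

```bash
cat > g.py <<'E'
from chk import *
def g():
    s=env.observe();k=R(np.radians(yaw)).T@(s['position']-rk)
    print(k.round(4),np.degrees(np.arctan2(-(k[1]+.045),k[0]-.092)).round(1),np.hypot(k[1]+.045,k[0]-.092).round(4),s['ft_force'].round(1),s['grip_width'])
g()
E
python3 g.py
```

```text
[ 0.0453 -0.0474  0.0712] 177.1 0.0467 [-4.3 -3.3 11.3] 0.013066465181427582
```

Near shut. I'll press gently to the end stop.

Emit:
{"op": "servo_tool", "data": {
  "commands": [
    {"linear": [1.5, 0, 0], "angular": [0, 0, 0], "gripper": -1},
    {"linear": [3, 0, 0], "angular": [0, 0, 0], "gripper": -1},
    {"linear": [4, 0, 0], "angular": [0, 0, 0], "gripper": -1},
    {"linear": [4, 0, 0], "angular": [0, 0, 0], "gripper": -1}
  ]
}}

```text
time_s: 26.45
position: [0.5089, 0.032, 0.0712]
tool_rot: [[0.078, 0.997, -0.002], [0.997, -0.078, -0.001], [-0.002, -0.002, -1.0]]
ft_force: [-5.9, -3.7, 12.9]
grip_width: 0.0128
```

```bash
python3 g.py
```

```text
[ 0.0449 -0.0438  0.0712] -178.6 0.0471 [-5.9 -3.7 12.9] 0.01283101989750585
```

Emit:
{"op": "servo_tool", "data": {
  "commands": [
    {"linear": [1, 0, 0], "angular": [0, 0, 0], "gripper": -1},
    {"linear": [2, 0, 0], "angular": [0, 0, 0], "gripper": -1},
    {"linear": [2, 0, 0], "angular": [0, 0, 0], "gripper": -1}
  ]
}}

```text
time_s: 26.75
position: [0.5089, 0.0342, 0.0712]
tool_rot: [[0.078, 0.997, -0.002], [0.997, -0.078, -0.001], [-0.001, -0.002, -1.0]]
ft_force: [-5.7, -1.6, 14.0]
grip_width: 0.0127
```

```bash
python3 g.py
```

```text
[ 0.0448 -0.0417  0.0712] -175.9 0.0473 [-5.7 -1.6 14. ] 0.01267380530754991
```

```bash
python3 -c "
from chk import *
s=env.observe()
p=env.get_image('scene');cv2.imwrite('pics/s15.png',cv2.resize(p['frame'][200:290,230:350],(800,600),interpolation=cv2.INTER_CUBIC))
p=env.get_image('top');cv2.imwrite('pics/t15.png',cv2.resize(p['frame'][230:350,290:450],(800,600),interpolation=cv2.INTER_CUBIC))
"
```

```text
(no output)
```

View pics/s15.png

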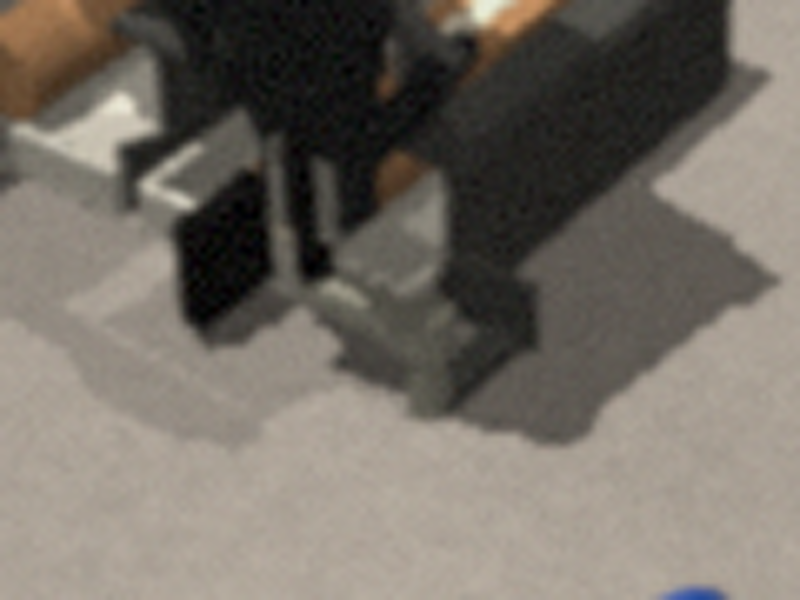

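View pics/t15.png

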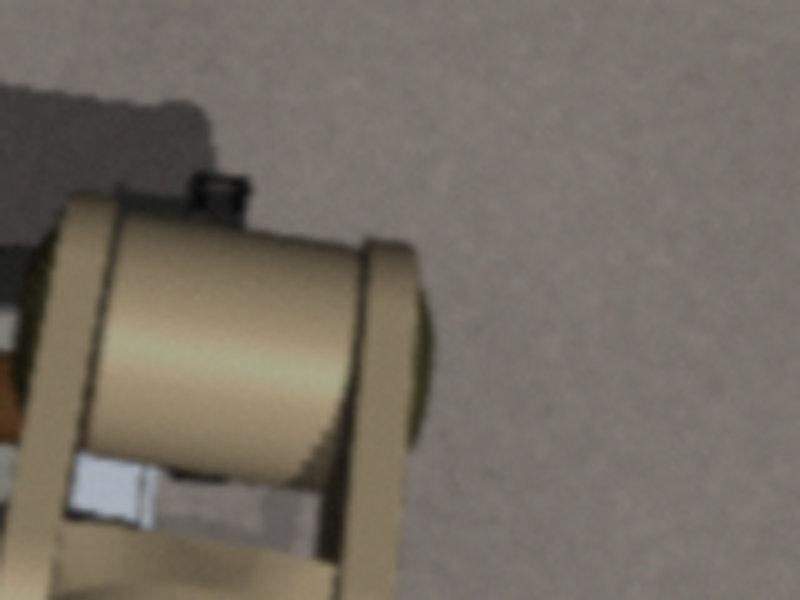

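Emit:
{"op": "servo_tool", "data": {
  "commands": [
    {"linear": [1, 0, 0], "angular": [0, 0, 0], "gripper": -1},
    {"linear": [2, 0, 0], "angular": [0, 0, 0], "gripper": -1},
    {"linear": [2, 0, 0], "angular": [0, 0, 0], "gripper": -1}
  ]
}}

```text
time_s: 27.15
position: [0.509, 0.0362, 0.0712]
tool_rot: [[0.078, 0.997, -0.002], [0.997, -0.078, -0.001], [-0.001, -0.002, -1.0]]
ft_force: [-6.0, -1.9, 13.5]
grip_width: 0.0129
```

```bash
python3 g.py
```

```text
[ 0.0447 -0.0397  0.0712] -173.5 0.0476 [-6.  -1.9 13.5] 0.012867650795703987
```

The force isn't rising, so the pads may be slipping past the post. I'll release, rise clear and look.

Emit:
{"op": "servo_tool", "data": {
  "commands": [
    {"linear": [0, 0, 0], "angular": [0, 0, 0], "gripper": -0.35},
    {"linear": [0, 0, 0], "angular": [0, 0, 0], "gripper": -0.35},
    {"linear": [0, 0, 0], "angular": [0, 0, 0], "gripper": -0.35},
    {"linear": [0, 0, 0], "angular": [0, 0, 0], "gripper": -0.35},
    {"linear": [0, 0, -15], "angular": [0, 0, 0], "gripper": -0.35},
    {"linear": [0, 0, -50], "angular": [0, 0, 0], "gripper": -0.35},
    {"linear": [-40, 0, -70], "angular": [0, 0, 0], "gripper": -0.35},
    {"linear": [-80, -30, -80], "angular": [0, 0, 0], "gripper": -0.35},
    {"linear": [-120, -60, -80], "angular": [0, 0, 0], "gripper": -0.35},
    {"linear": [-160, -100, -80], "angular": [0, 0, 0], "gripper": -0.35},
    {"linear": [-160, -100, -80], "angular": [0, 0, 0], "gripper": -0.35},
    {"linear": [-160, -100, -80], "angular": [0, 0, 0], "gripper": -0.35}
  ]
}}

```text
time_s: 28.35
position: [0.3977, -0.1159, 0.1505]
tool_rot: [[0.081, 0.997, 0.0], [0.997, -0.081, 0.0], [0.0, 0.0, -1.0]]
ft_force: [0.3, 1.0, 0.5]
grip_width: 0.0275
```

```bash
cat > fin.py <<'E'
from chk import *
import sys
t=sys.argv[1]
p=env.get_image('top');cv2.imwrite(f'pics/t{t}.png',cv2.resize(p['frame'][240:360,220:380],(800,600),interpolation=cv2.INTER_CUBIC))
def A(x,y,z,p,o,k): return ((proj(p,rk+R(np.radians(yaw))@[x,y,z])[0]+.5-o)*k-.5).round(0)
for nm,a in(("pivot",(.092,-.045,.042)),("knob shut top",(.045,-.045,.085)),("bar end shut",(.040,-.045,.042))): print(nm,A(*a,p,[220,240],5))
q=env.get_image('scene');cv2.imwrite(f'pics/s{t}.png',cv2.resize(q['frame'][180:300,210:370],(800,600),interpolation=cv2.INTER_CUBIC))
for nm,a in(("pivot",(.092,-.045,.042)),("knob shut top",(.045,-.045,.085)),("bar end shut",(.040,-.045,.042))): print(nm,A(*a,q,[210,180],5))
E
python3 fin.py 16
```

```text
pivot [567. 164.]
knob shut top [562. 270.]
bar end shut [559. 277.]
pivot [420. 340.]
knob shut top [336. 231.]
bar end shut [333. 301.]
```

View pics/t16.png

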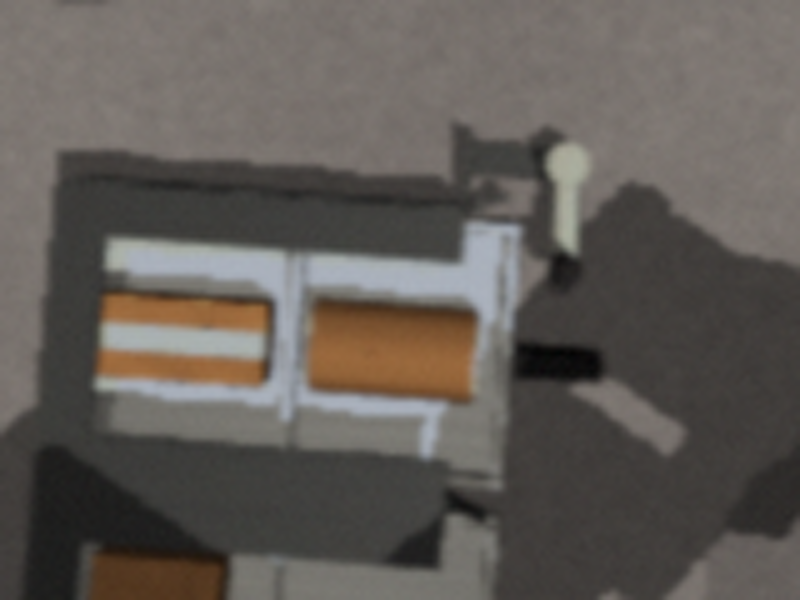

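View pics/s16.png

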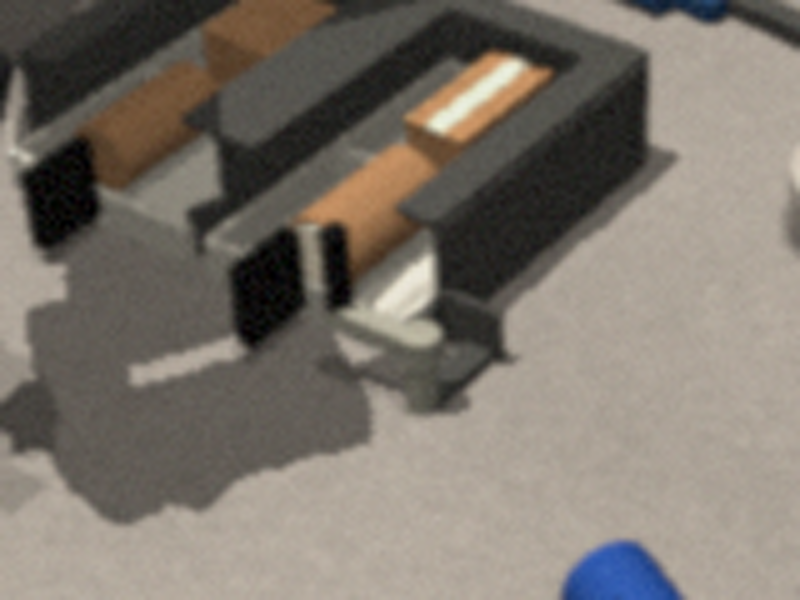

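The knob top at (565,268) is within 1 mm of its shut position (562,270). To be sure the bar is against its stop, I'll push the post with shut fingers from outside until the force rises.

```bash
python3 -c "
from chk import *
rt(.047,-.085,.15);rt(.047,-.085,.068)"
```

```text
lin [113.8 100.3   0.4] ang [ 0. -0. -0.]
lin [113.8 100.3  82.4] ang [ 0. -0. -0.]
```

Emit:
{"op": "servo_tool", "data": {
  "commands": [
    {"linear": [35, 30, 0], "angular": [0, 0, 0], "gripper": -1},
    {"linear": [70, 60, 0], "angular": [0, 0, 0], "gripper": -1},
    {"linear": [100, 90, 0], "angular": [0, 0, 0], "gripper": -1},
    {"linear": [114, 100, 0], "angular": [0, 0, 0], "gripper": -1},
    {"linear": [114, 100, 0], "angular": [0, 0, 0], "gripper": -1},
    {"linear": [114, 100, 30], "angular": [0, 0, 0], "gripper": -1},
    {"linear": [114, 100, 60], "angular": [0, 0, 0], "gripper": -1},
    {"linear": [114, 100, 78], "angular": [0, 0, 0], "gripper": -1},
    {"linear": [114, 100, 80], "angular": [0, 0, 0], "gripper": -1},
    {"linear": [114, 100, 80], "angular": [0, 0, 0], "gripper": -1},
    {"linear": [114, 100, 80], "angular": [0, 0, 0], "gripper": -1}
  ]
}}

```text
time_s: 29.55
position: [0.5073, -0.0093, 0.0714]
tool_rot: [[0.078, 0.997, 0.002], [0.997, -0.078, -0.001], [-0.0, 0.002, -1.0]]
ft_force: [-0.6, 0.2, 0.9]
grip_width: -0.0002
```

Emit:
{"op": "servo_tool", "data": {
  "commands": [
    {"linear": [6, 0, 0], "angular": [0, 0, 0], "gripper": -1},
    {"linear": [12, 0, 0], "angular": [0, 0, 0], "gripper": -1},
    {"linear": [16, 0, 0], "angular": [0, 0, 0], "gripper": -1},
    {"linear": [18, 0, 0], "angular": [0, 0, 0], "gripper": -1},
    {"linear": [20, 0, 0], "angular": [0, 0, 0], "gripper": -1},
    {"linear": [20, 0, 0], "angular": [0, 0, 0], "gripper": -1}
  ]
}}

```text
time_s: 30.15
position: [0.5083, 0.0109, 0.0703]
tool_rot: [[0.078, 0.997, -0.0], [0.997, -0.078, 0.0], [-0.0, -0.0, -1.0]]
ft_force: [-0.5, 0.3, 0.7]
grip_width: 0.0
```

```bash
python3 g.py
```

```text
[ 0.046  -0.0649  0.0703] 156.5 0.0501 [-0.5  0.3  0.7] 1.5762732190810954e-05
```

Emit:
{"op": "servo_tool", "data": {
  "commands": [
    {"linear": [1, 0, 0], "angular": [0, 0, 0], "gripper": -1},
    {"linear": [2, 0, 0], "angular": [0, 0, 0], "gripper": -1},
    {"linear": [3, 0, 0], "angular": [0, 0, 0], "gripper": -1},
    {"linear": [3, 0, 0], "angular": [0, 0, 0], "gripper": -1}
  ]
}}

```text
time_s: 30.55
position: [0.5085, 0.0133, 0.0703]
tool_rot: [[0.078, 0.997, -0.0], [0.997, -0.078, -0.001], [-0.001, -0.0, -1.0]]
ft_force: [-1.3, -3.2, 0.0]
grip_width: -0.0003
```

Emit:
{"op": "servo_tool", "data": {
  "commands": [
    {"linear": [1, 0, 0], "angular": [0, 0, 0], "gripper": -1},
    {"linear": [1.5, 0, 0], "angular": [0, 0, 0], "gripper": -1},
    {"linear": [1.5, 0, 0], "angular": [0, 0, 0], "gripper": -1}
  ]
}}

```text
time_s: 30.85
position: [0.5086, 0.0135, 0.0703]
tool_rot: [[0.078, 0.997, -0.001], [0.997, -0.078, -0.003], [-0.003, -0.0, -1.0]]
ft_force: [-2.6, -12.3, 0.9]
grip_width: -0.0
```

The force climbed to 12 N with only 0.2 mm of travel, so the bar is against its end stop. Backing away.

Emit:
{"op": "servo_tool", "data": {
  "commands": [
    {"linear": [-4, 0, 0], "angular": [0, 0, 0], "gripper": -1},
    {"linear": [-15, 0, 0], "angular": [0, 0, 0], "gripper": -1},
    {"linear": [-30, 0, 0], "angular": [0, 0, 0], "gripper": -1},
    {"linear": [-40, 0, -30], "angular": [0, 0, 0], "gripper": -1},
    {"linear": [-60, -20, -70], "angular": [0, 0, 0], "gripper": -1},
    {"linear": [-100, -50, -100], "angular": [0, 0, 0], "gripper": -1},
    {"linear": [-140, -80, -120], "angular": [0, 0, 0], "gripper": -1},
    {"linear": [-170, -100, -120], "angular": [0, 0, 0], "gripper": -1},
    {"linear": [-170, -100, -120], "angular": [0, 0, 0], "gripper": -1},
    {"linear": [-170, -100, -120], "angular": [0, 0, 0], "gripper": -1}
  ]
}}

```text
time_s: 31.85
position: [0.3952, -0.1477, 0.1905]
tool_rot: [[0.081, 0.997, 0.001], [0.997, -0.081, -0.0], [0.0, 0.001, -1.0]]
ft_force: [0.3, 0.3, -0.1]
grip_width: -0.0
```

```bash
python3 fin.py 17; python3 -c "
from h import *
cv2.imwrite('pics/full17.png',env.get_image('scene')['frame'])"
```

```text
pivot [567. 164.]
knob shut top [562. 270.]
bar end shut [559. 277.]
pivot [420. 340.]
knob shut top [336. 231.]
bar end shut [333. 301.]
```

View pics/t17.png

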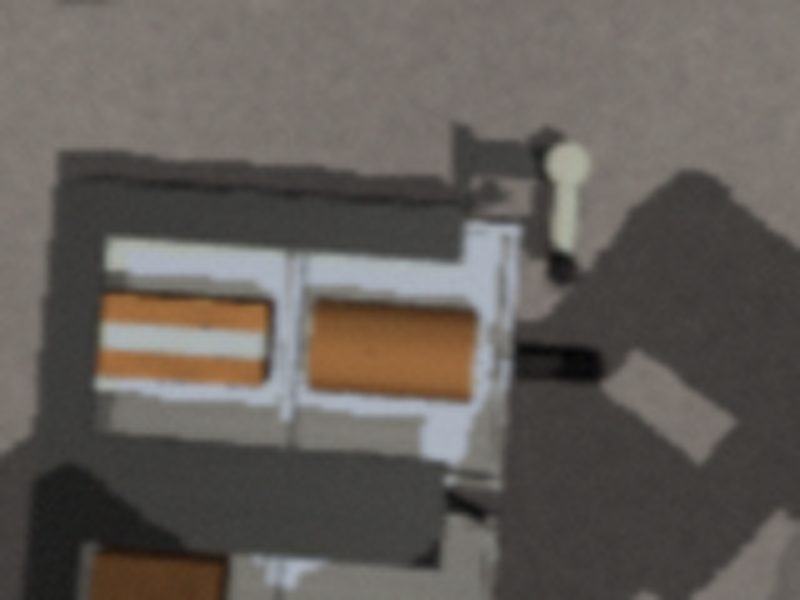

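View pics/full17.png

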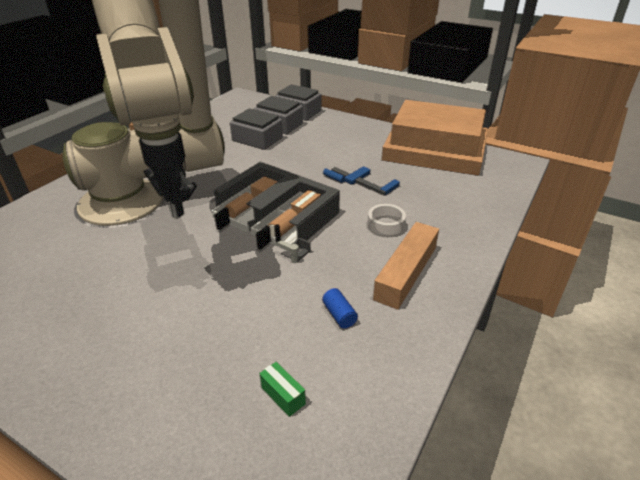

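The knob now sits at (562,266), which matches the shut prediction. The tray is home with both items flat in it, and the tape, clamp, long carton and look-alikes are where they were. Handing in.

```bash
python3 -c "
from rig import env
print(env.observe()['time_s']);print(env.close_job())"
```

```text
32.0
the job is handed in; nothing more can be done
None
```

The job is done and handed in at 32 s on the robot's clock. `close_job` gave no verdict.

**What I did:**
- **Loading:** I laid the carton flat in the far compartment and the tube flat in the compartment next to the handle.
- **Tray:** I pinched the handle and turned the tray square to the bay. I then slid it along the bench without lifting it until it hit a hard stop: 32 N with only 0.1 mm of travel, handle at rack y -47 mm (-48 expected).
- **Retaining bar:** I swung it round by its knob, then pushed it with closed fingers onto its end stop, where the force rose to 12 N with only 0.2 mm of travel.

**Last checks:** The final pictures show the tray home and level with its neighbour, and both items lying flat. The knob is within about 2 mm of its computed shut position. The tape roll, clamp, long carton and both look-alikes appear unmoved, and the arm is clear of everything.

**One check disagreed:** while I was pinching the knob, the hand travelled past the computed shut angle and the force did not rise. The pads had probably slipped on the post, so I did the second push with closed fingers.

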